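# Press the glued name plates

### The job

Pull the screw press's tray right out, lay all the glued name-plate blanks from the table in it, flat and side by side, and slide the tray fully home again. Wind the handwheel clockwise, first taking up its slack and then giving the screw itself two full turns from where it is parked, so the board presses the plates; the slack does not count. Last, twist the timer's dial clockwise to its stop and let it go so that it runs, and leave the other things on the table where they are.

Things in the scene. Friction and masses are not known exactly. Their poses are not given: they have to be found in the camera images.
- plate1: glued name-plate blank, 38 mm wide (its own x) x 100 mm long (its own y) x 18 mm thick, light plywood face up on a dark wood back, about 55 g, lying flat on the table at the start; origin at the centre of its underside. There are 2 to 4 of these in a run (absent ones read None); all are alike
- plate2: glued name-plate blank, 38 mm wide (its own x) x 100 mm long (its own y) x 18 mm thick, light plywood face up on a dark wood back, about 55 g, lying flat on the table at the start; origin at the centre of its underside. There are 2 to 4 of these in a run (absent ones read None); all are alike
- plate3: glued name-plate blank, 38 mm wide (its own x) x 100 mm long (its own y) x 18 mm thick, light plywood face up on a dark wood back, about 55 g, lying flat on the table at the start; origin at the centre of its underside. There are 2 to 4 of these in a run (absent ones read None); all are alike
- plate4: glued name-plate blank, 38 mm wide (its own x) x 100 mm long (its own y) x 18 mm thick, light plywood face up on a dark wood back, about 55 g, lying flat on the table at the start; origin at the centre of its underside. There are 2 to 4 of these in a run (absent ones read None); all are alike
- press: bench screw press, fixed: bed 400 x 330 x 18 mm, columns 178 mm either side of the middle (along its x), top beam 56 mm deep (y), top 200 mm up, handwheel above it; below it a crosshead with a sprung plywood pressing board 278 x 112 mm, underside 68 mm above the table when parked. Origin on the table under the middle; y points from the tray handle into the press, z up. Turned up to 6 degrees
- tray (a joint): how far the loading tray is pulled out of the press, in m: 0 = fully home under the pressing board (a hard stop), 0.15 = right out. It slides along the press's y (pulled out towards -y), with about 2 N of friction, and stays where it is left. It starts empty and nearly or fully home; the plates can be laid in once it is right out
- tray_floor (a point): centre of the aluminium tray's inner floor, 25 mm above the table; axes as the press's. The tray is 290 mm (x) by 120 mm (y) inside, walls 6 mm thick rising 12 mm above the floor; the plates lie in it side by side with their length along its y
- tray_handle (a point): middle of the tray's pull bar: a round steel bar 12 mm thick and 180 mm long, parallel to the tray's x, 89 mm in front of the tray's front wall and 43 mm above the table; it is free all round and moves with the tray. 25 mm lie between the bar's centre and the bed's top
- screw (a joint): angle of the press's screw, rad: 0 = parked at the top, growing clockwise seen from above, which lowers the crosshead 16 mm a turn; end stop 15.7. Stiff (0.25 N m, 4 N at the wheel's handle), stays where left. A short brass pin across its end, above the hub, shows how it is turned. The board meets the plates after about 1.6 turns, then its springs are squeezed
- wheel (a joint): angle of the handwheel relative to the screw in rad, -0.9 to 0, clockwise positive: the slack of the worn hub. Turned clockwise the wheel runs loose and the screw stands still until this reads 0, then it drives the screw; turned back, it runs loose until -0.9. It starts somewhere inside the slack
- screw_end (a point): top of the screw's end, on the upright axis of the handwheel, 255 mm above the table. The wheel is dark steel, 146 mm over its rim, with three spokes, its rim's middle 227 mm above the table
- crank_grip (a point): middle of the gripping length of the wheel's handle: an upright black spindle 22 mm thick and 53 mm long that stands on the rim 65 mm from the wheel's axis and revolves freely on its own axis; its top is 19 mm above this point, this point is 272 mm above the table
- timer_dial (a joint): angle of the timer's dial in rad, 0 = run down, growing clockwise as seen from above to the stop at 1.4. A spring drives it back: let go it runs back by itself, losing about a tenth of its angle in the first second; turning it at 0.5 rad/s takes about 0.1 N m
- timer_grip (a point): middle of the grip of the bench timer's dial, 67 mm above the table, on the dial's upright axis: a bar 56 mm long (along this point's x, which turns with the dial), 14 mm thick (y) and 30 mm tall (its top 13 mm above this point), on the white timer box 100 x 100 x 40 mm, which is fixed to the table to the left of the press
- glue_bottle: white glue bottle with a grey cap, standing, 52 mm across, 130 mm tall; origin at the centre of its underside
- tape_roll: roll of brown tape lying flat, 54 mm across, 24 mm high; origin at the centre of its underside
- glue_brush: flat brush, 170 mm long, lying on the table, along its own x
- paint_pot: white ceramic pot, empty, 70 mm across, 60 mm tall; origin at the centre of its underside
- card_box: small closed cardboard box, 90 x 60 x 50 mm; origin at the centre of its underside
- brayer: hand roller: rubber drum 70 mm long and 34 mm across, wooden handle; about 165 mm long overall, lying on the table; origin under the drum, handle along its own -x
There are look-alikes about, which are no part of the job. What is shaped like the part that bears timer_dial but pink is not meant. What is shaped like the plate2 but grey is not meant.

How it is judged:
By the outcome, as a careful person would: the job done as asked, in the order asked, and still so for the second after the job is handed in, with the robot touching nothing.
Of plate1, plate2, plate3, plate4 only 2 to 4 are there at a start; the rules pass over those that are not, and their reading is None.
At some moment in a run one of plate1, plate2, plate3, plate4 may be knocked a few centimetres aside while the robot is not near it.
Once in a run the grip may slacken for a moment while it holds something.
It also fails if it takes over 210 s, if anything falls off the work surface, if the arm or the gripper's body presses on something with over 40 N, if the wrist force passes 120 N, or if a joint passes its speed limit or range.

### The arm

A 6-joint arm with a two-finger parallel gripper is mounted at the origin on the work surface. World frame = base frame: x ahead of the robot, y to its left, z up, the work surface at z = 0. Lengths are in mm, angles in degrees, forces in N, time in s.
With the tool pointing down it reaches from about 350 to 850 mm from the base axis. Payload 8.1 kg.
Tool frame: the origin (TCP) lies between the finger pads; the fingertips stand 14 mm ahead of it and the grasp point (between the pads) lies 5 mm behind it; z points along the fingers, x is the direction in which the jaws open and shut, and the axes are right-handed (so a half turn about z gives the same grasp; the last joint's range is limited). The gripper opens to 85 mm and grips with 20 to 120 N. Pads are 22 mm wide; open, the fingers measure 114 mm over their backs; the gripper's body (76 mm by 85 mm) begins 54 mm behind the grasp point. The pads swing forward as they close: fully open they stand 13 mm farther back than shut.
Start: joints at [-78.461, 7.471, 85.268, -0, 87.261, -4.893], TCP at [169.751, -575.491, 245.292] pointing down, gripper open.
Joint ranges: [-169.43, 169.43], [-51.17, 129.36], [1.28, 143.12], [-76.62, 256.62], [0, 156.53], [-152.29, 152.29]. Speed limits (degrees/s): [136.94, 136.94, 159.86, 180, 180, 180].

### API

Orientations are given as [roll, pitch, yaw] about the fixed x, y, z axes, in that order (R = Rz(yaw) Ry(pitch) Rx(roll)).
In Python, from bench import r, vision, job gives the robot as it stands.
- The arm moves only by the tool send_rows, never from a script. Its arguments are lists of equal length, an entry for each row: "dp": the shift along the world's x, y, z in mm, a list of three; "rot": the turn, a rotation vector about the world's x, y, z in rad, a list of three. In form: {"dp": [[tx, ty, tz], ...], "rot": [[wx, wy, wz], ...]}. A call has 1 to 5 rows; each row is the pose to reach, as a shift and turn from the pose commanded when the call began; what a row does not reach only later rows make up. A row lasts 1/8 s, in which the tool goes at most 62.5 mm and 10.7 degrees, less where a joint would pass 70% of its speed; a pose out of reach is approached as far as the arm can. A call with a gripper value outside its range is refused whole. "jaw" is the finger opening in mm, from 0 to 85.4, set as the call begins (left out, the last holds). The fingers move at their own pace and stop on an object; "force" is the grip in N (left out, the last holds). Time passes only in rows, so rows that repeat a pose let the fingers close. It gives the time, the measured TCP pose, the force and the opening at its end, in the units of the state.
- r.sense(): the state, without advancing time (a new reading comes with each control period).
- vision.snapshot(name): name is "scene" or "top" or "wrist"; returns a dict with "pixels" (384x512x3 uint8, red, green, blue), "depth" (384x512 float32, mm along the optical axis (not along the pixel's ray), 0 where there is no reading), "intrinsics" (3x3 intrinsics, pixels), "k1" (the pictures are not rectified: a ray, as slopes to the right and down, at radius r is drawn at 1 + k1 r^2 times it, then the intrinsics apply), "world_from_camera" (4x4, takes a point from camera to world coordinates); the wrist camera has in their place "T_tool_cam" (4x4, takes a point from camera to tool coordinates, whose origin is the TCP and whose axes are the tool frame's). Camera axes: x right, y down, z forward; pixel columns grow to the right and rows downward; lengths in mm; the calibration is good to about 2 mm. A picture is of the moment at which its call begins: read the wrist's pose just before it.
- job.hand_in(): hands the job in, once; it reports no verdict.
The state is a dict: "time": time; "joint_pos": joint angles; "qd": joint speeds; "joint_efforts": joint torques, N m; "tool_pos": TCP position; "tcp_rot": TCP orientation; "ft_force": force on the tool from outside, world axes, zero at the start; "wrist_torque": the same for the moment, N m; "finger_gap": finger opening in mm.
Only numpy, scipy, OpenCV 4.12 (cv2) and the standard library are available. Lean on these libraries where they do the work, as an engineer would, in place of code of your own. Each camera call takes 0.05 s, during which the arm holds its last target.

## Working session

There is one attempt and no reset: what is moved stays moved. The work goes in short steps, Python scripts to look and compute and a tool call to move; the robot and the scene stay as the last step left them, time stands still between calls to the robot, and variables do not carry over. Pictures are saved under pics/ and viewed, and the job is handed in when it is done.

Besides the shell and the picture viewer there is one more tool, called after "Request:" as name(argument=value, ...), one argument or row to a line, values as JSON. send_rows: Moves the arm, as the interface text tells. Its arguments: {"type":"object","properties":{"dp":{"type":"array"},"rot":{"type":"array"},"jaw":{"type":"number"},"force":{"type":"number"}},"required":["dp","rot"]}

```bash
ls; mkdir -p pics
cat > h.py <<'E'
import numpy as np, cv2
from bench import r, vision, job
from scipy.spatial.transform import Rotation as R
def snap(name,fn=None):
    s=r.sense(); d=vision.snapshot(name)
    if name=='wrist':
        T=np.eye(4);T[:3,3]=s['tool_pos'];T[:3,:3]=R.from_euler('xyz',s['tcp_rot'],degrees=True).as_matrix()
        d['world_from_camera']=T@np.array(d['T_tool_cam'])
    d['world_from_camera']=np.array(d['world_from_camera'])
    d['intrinsics']=np.array(d['intrinsics'])
    if fn: cv2.imwrite('pics/'+fn,d['pixels'][:,:,::-1])
    return d
def rays(d,uv):
    K=d['intrinsics'];k=d['k1']
    return cv2.undistortPoints(np.array(uv,float).reshape(-1,1,2),K,np.array([k,0,0,0,0.])).reshape(-1,2)
def onplane(d,uv,z):
    p=rays(d,uv);T=d['world_from_camera']
    D=np.c_[p,np.ones(len(p))]@T[:3,:3].T;o=T[:3,3]
    return o+D*((z-o[2])/D[:,2])[:,None]
def cloud(d):
    h,w=d['depth'].shape
    u,v=np.meshgrid(np.arange(w),np.arange(h))
    p=rays(d,np.c_[u.ravel(),v.ravel()]);Z=d['depth'].ravel()[:,None]
    P=np.c_[p*Z,Z]@d['world_from_camera'][:3,:3].T+d['world_from_camera'][:3,3]
    P[Z[:,0]==0]=np.nan
    return P.reshape(h,w,3)
def proj(d,P):
    T=np.linalg.inv(d['world_from_camera']);q=np.atleast_2d(P)@T[:3,:3].T+T[:3,3]
    return cv2.projectPoints(q.reshape(-1,1,3),np.zeros(3),np.zeros(3),d['intrinsics'],np.array([d['k1'],0,0,0,0.]))[0].reshape(-1,2)
E
python3 - <<'E'
from h import *
print(r.sense())
for n in ('top','scene'):
    d=snap(n,n+'0.png'); print(n,d['intrinsics'],d['k1'],d['world_from_camera'])
E
```

```text
pics
{'time': 0.0, 'joint_pos': array([-7.84588684e+01,  7.51449297e+00,  8.53314498e+01, -1.34907093e-03,
        8.72618385e+01, -4.89196232e+00]), 'qd': array([-0.0864786 , -0.02780606, -0.04978752,  0.08473418, -0.03016988,
        0.00706243]), 'joint_efforts': array([ 4.78547823e-03, -5.69397533e+01, -5.00542295e+01,  8.47995739e-05,
        1.50554627e-02, -2.27523003e-05]), 'tool_pos': array([ 169.65310926, -574.95087512,  244.23002596]), 'tcp_rot': array([-1.79992151e+02,  1.07503582e-01, -7.35668330e+01]), 'ft_force': array([ 0.57388177,  0.03607907, -0.10552018]), 'wrist_torque': array([ 0.0384659 , -0.00016122,  0.00171986]), 'finger_gap': 85.53648612467592}
top [[479.00919503   0.         250.38557976]
 [  0.         479.00919503 198.53455776]
 [  0.           0.           1.        ]] -0.14560368820766012 [[ 4.61941612e-03 -9.97928104e-01  6.41728993e-02  3.81387608e+02]
 [-9.99963349e-01 -4.14717556e-03  7.49013647e-03 -2.13351281e+01]
 [-7.20848140e-03 -6.42051473e-02 -9.97910686e-01  1.82862466e+03]
 [ 0.00000000e+00  0.00000000e+00  0.00000000e+00  1.00000000e+00]]
scene [[408.26899121   0.         251.58621184]
 [  0.         408.26899121 191.79272841]
 [  0.           0.           1.        ]] -0.014842492690974944 [[ 7.27025091e-01  3.73455713e-01 -5.76164340e-01  1.16872106e+03]
 [ 6.86498704e-01 -3.80204113e-01  6.19809940e-01 -7.45819300e+02]
 [ 1.24115110e-02 -8.46153451e-01 -5.32794793e-01  8.16826173e+02]
 [ 0.00000000e+00  0.00000000e+00  0.00000000e+00  1.00000000e+00]]
```

View pics/top0.png

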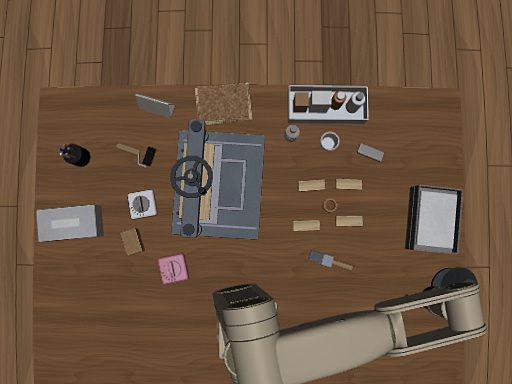

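View pics/scene0.png

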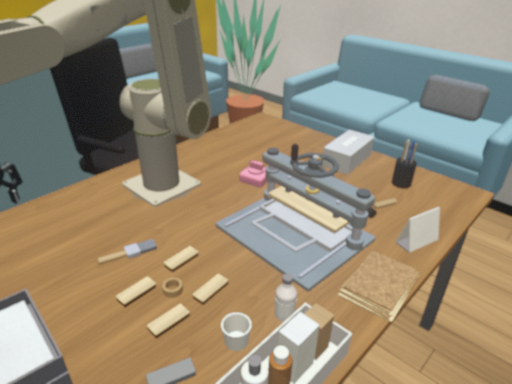

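Run:
```python
from h import *
d=snap('top'); P=cloud(d); np.savez('top0.npz',P=P,px=d['pixels'])
im=d['pixels'][:,:,::-1]
c=cv2.resize(im[110:250,110:280],None,fx=4.5,fy=4.0,interpolation=cv2.INTER_CUBIC);cv2.imwrite('pics/c1.png',c)
hsv=cv2.cvtColor(d['pixels'],cv2.COLOR_RGB2HSV)
for (u,v) in [(312,185),(349,184),(306,226),(349,221)]: print(hsv[v,u],P[v,u])
print('table',P[250,280],hsv[250,280],P[135,225],P[200,225])
# plates by height & colour
m=((hsv[...,2]>150)&(hsv[...,1]>40)&(hsv[...,1]<150)&(hsv[...,0]>8)&(hsv[...,0]<30)).astype(np.uint8)
m[:,:280]=0;m[:150]=0;m[:,400:]=0;m[260:]=0
n,l,st,ce=cv2.connectedComponentsWithStats(m)
for i in range(1,n):
    if st[i,4]<60: continue
    cn=cv2.findContours((l==i).astype(np.uint8),0,2)[0][0]
    ys,xs=np.nonzero(l==i)
    W=onplane(d,np.c_[xs,ys],18.)[:,:2]
    rc=cv2.minAreaRect(W.astype(np.float32)); cov=np.cov(W.T); w,V=np.linalg.eigh(cov); a=np.degrees(np.arctan2(V[1,1],V[0,1]))
    print(st[i,4],ce[i],W.mean(0),'long axis deg',a%180,rc[1],'z',np.nanmedian(P[ys,xs,2]))
# wheel/screw etc
```

```text
[ 17  77 172] [ 550.20015223 -241.50922552   19.56478905]
[ 18  79 171] [ 554.28923655 -382.25940092   24.74325152]
[ 18  78 170] [ 394.62871895 -217.92296555   22.86167342]
[ 19  79 172] [ 413.80074824 -381.00711022   25.2789685 ]
table [ 302.83437044 -121.65712194   -7.77238656] [ 14 135 104] [741.24111676  90.62541702  19.19861741] [492.22709025  88.81160258  11.95789584]
189 [311.0952381  185.94708995] [ 546.72082965 -238.25552453] long axis deg 95.07701195788269 (95.44131469726562, 34.320072174072266) z 17.41963273615511
186 [348.77956989 184.71505376] [ 552.19647174 -382.76759185] long axis deg 89.01668019040977 (30.688648223876953, 96.85662078857422) z 17.937270762616663
186 [349.42473118 221.75806452] [ 411.05681701 -384.11111475] long axis deg 91.99337945947362 (26.59955596923828, 96.03954315185547) z 17.17367181851762
194 [306.09278351 226.16494845] [ 394.04049519 -218.82489253] long axis deg 92.95669021477558 (28.373249053955078, 96.14921569824219) z 17.557194199971946
```

Run:
```python
from h import *
d=snap('scene');im=d['pixels'][:,:,::-1]
cv2.imwrite('pics/c2.png',cv2.resize(im[130:290,210:400],None,fx=4,fy=3.7,interpolation=cv2.INTER_CUBIC))
```

```text
(no output)
```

View pics/c1.png

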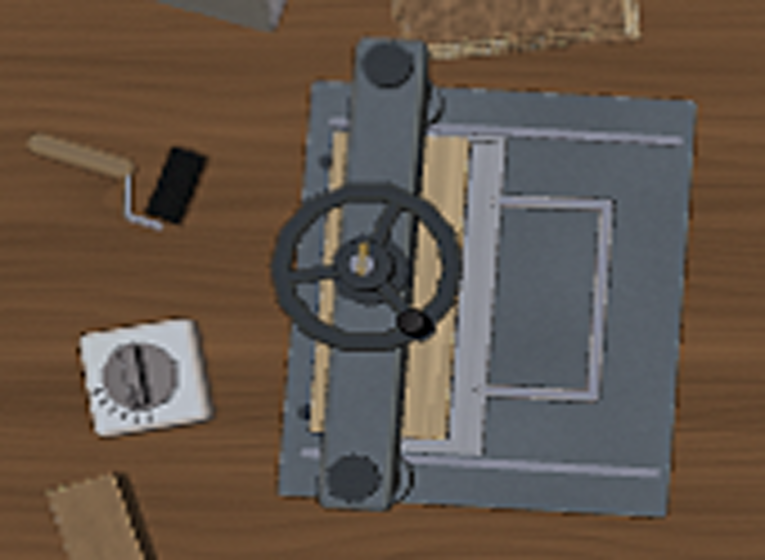

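View pics/c2.png

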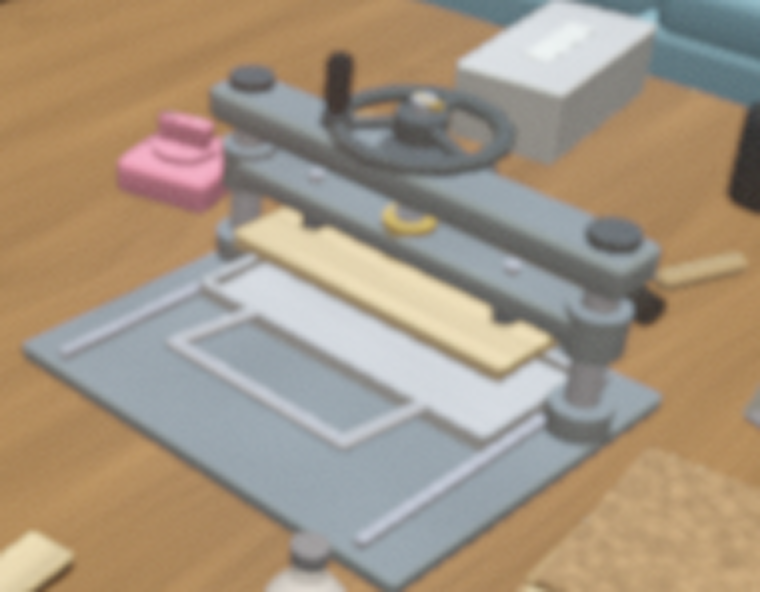

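Run:
```python
from h import *
d=snap('top')
f=lambda x,y:(110+(x+.5)/4.5-.5,110+(y+.5)/4-.5)
def w(n,pts,z):
    q=onplane(d,[f(*p) for p in pts],z); print(n,q.round(1).tolist()); return q
b=w('bar',[(595,396),(607,205)],43); print(np.linalg.norm(b[1]-b[0]),np.degrees(np.arctan2(*(b[1]-b[0])[[1,0]])))
e=w('bed corners UL UR LR LL',[(312,83),(694,101),(666,515),(279,495)],18)
print(np.linalg.norm(np.diff(e,axis=0),axis=1), e.mean(0), np.degrees(np.arctan2(*(e[0]-e[3])[[1,0]])), np.degrees(np.arctan2(*(e[1]-e[2])[[1,0]])))
w('pin',[(363,264)],255)
w('crank top',[(415,319)],291)
w('wheel centre from rim',[(367,266)],227)
w('columns caps',[(387,65),(353,479)],205)
w('traywall front L/R in/out',[(488,137),(505,137),(465,455),(484,455)],37)
w('timer dial',[(140,375)],80)
w('timer box corners',[(80,338),(193,319),(212,418),(98,437)],40)
w('pink',[(1,1)],70)
```

```text
bar [[458.4, 23.8, 43.0], [638.0, 14.8, 43.0]]
179.82256501343554 -2.856779545236398
bed corners UL UR LR LL [[759.7, 268.6, 18.0], [742.4, -58.1, 18.0], [347.4, -35.7, 18.0], [364.2, 290.4, 18.0]]
[327.20800592 395.62087062 326.53321801] [553.41286259 116.30503416  18.        ] -3.1528859512782303 -3.2508265539243735
pin [[557.8, 190.0, 255.0]]
crank top [[509.2, 147.1, 291.0]]
wheel centre from rim [[559.3, 190.7, 227.0]]
columns caps [[736.3, 181.1, 205.0], [380.0, 202.1, 205.0]]
traywall front L/R in/out [[703.5, 115.5, 37.0], [703.6, 101.2, 37.0], [402.9, 131.8, 37.0], [403.0, 116.0, 37.0]]
timer dial [[474.3, 396.4, 80.0]]
timer box corners [[511.2, 458.1, 40.0], [529.5, 361.8, 40.0], [436.2, 344.1, 40.0], [417.6, 440.8, 40.0]]
pink [[830.0, 527.7, 70.0]]
```

Request:
send_rows(
  dp=[
    [28,44,-5],
    [56,88,-10],
    [84,132,-15],
    [112,176,-20],
    [140,220,-25],
  ],
  rot=[
    [0,0,-0.07],
    [0,0,-0.14],
    [0,0,-0.21],
    [0,0,-0.28],
    [0,0,-0.341],
  ],
)

```text
time: 0.88
tool_pos: [310.4, -354.0, 220.1]
tcp_rot: [-180.0, -0.0, -93.2]
ft_force: [1.3, -1.3, -0.0]
finger_gap: 85.8
```

Request:
send_rows(
  dp=[
    [28,44,-5],
    [56,88,-10],
    [84,132,-15],
    [112,176,-20],
    [140,220,-25],
  ],
  rot=[
    [0,0,0],
    [0,0,0],
    [0,0,0],
    [0,0,0],
    [0,0,0],
  ],
)

```text
time: 1.5
tool_pos: [450.5, -133.9, 195.3]
tcp_rot: [-180.0, -0.0, -93.1]
ft_force: [0.7, -0.5, 0.2]
finger_gap: 85.4
```

Request:
send_rows(
  dp=[
    [28,44,-5],
    [56,88,-10],
    [84,132,-15],
    [98,154,-20],
    [98,154,-20],
  ],
  rot=[
    [0,0,0],
    [0,0,0],
    [0,0,0],
    [0,0,0],
    [0,0,0],
  ],
)

```text
time: 2.12
tool_pos: [547.8, 20.1, 174.5]
tcp_rot: [179.9, 0.0, -92.9]
ft_force: [0.2, 0.4, -0.3]
finger_gap: 85.6
```

Run:
```python
from h import *
s=r.sense();print(s['tool_pos'],s['tcp_rot'],s['time'])
d=snap('wrist','w1.png');print(d['T_tool_cam'],d['intrinsics'][0])
```

```text
[547.82490234  20.13372073 174.531515  ] [ 1.79926597e+02  1.28387995e-02 -9.29494832e+01] 2.125
[[ 9.99999821e-01  5.97011541e-04  2.66253124e-05 -5.22389119e-01]
 [-5.83127328e-04  9.65057355e-01  2.62038092e-01 -6.65691661e+01]
 [ 1.30744812e-04 -2.62038061e-01  9.65057531e-01 -1.28237983e+02]
 [ 0.00000000e+00  0.00000000e+00  0.00000000e+00  1.00000000e+00]] [332.44063979   0.         256.12009861]
```

View pics/w1.png

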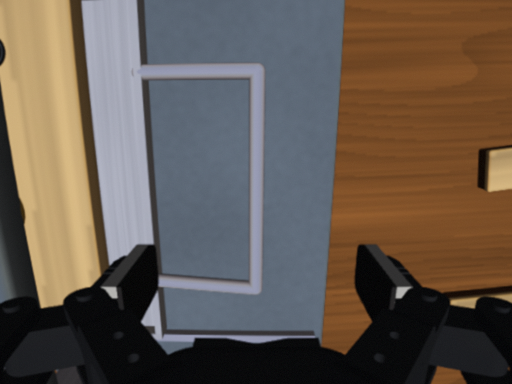

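Run:
```python
from h import *
d=snap('wrist')
P=cloud(d)
q=onplane(d,[(262,70),(255,285),(257,100),(257,180),(256,250)],43);print(q.round(1))
print(P[180,257],P[180,200],P[180,420])
```

```text
[[638.6  10.4  43. ]
 [460.9  25.   43. ]
 [617.2  15.2  43. ]
 [555.2  18.4  43. ]
 [494.4  22.4  43. ]]
[556.47927121  18.34238939  48.44849657] [552.21361029  68.67993699  18.0526164 ] [ 5.37735030e+02 -1.35458774e+02  1.61249516e-01]
```

Request:
send_rows(
  dp=[
    [0,-1,-40],
    [0,-1,-80],
    [0,-1,-115],
    [0,-1,-134],
    [0,-1,-134],
  ],
  rot=[
    [0,0,0],
    [0,0,0],
    [0,0,0],
    [0,0,0],
    [0,0,0],
  ],
)

```text
time: 2.85
tool_pos: [546.5, 16.8, 40.3]
tcp_rot: [179.9, -0.0, -93.2]
ft_force: [-0.0, -0.5, 1.2]
finger_gap: 85.4
```

Request:
send_rows(
  dp=[
    [0,0,0],
    [0,0,0],
    [0,0,0],
    [0,0,0],
  ],
  rot=[
    [0,0,0],
    [0,0,0],
    [0,0,0],
    [0,0,0],
  ],
  jaw=8,
  force=50,
)

```text
time: 3.35
tool_pos: [548.2, 17.8, 41.9]
tcp_rot: [-179.9, 0.0, -93.1]
ft_force: [0.8, 2.8, 0.7]
finger_gap: 12.6
```

Request:
send_rows(
  dp=[
    [-1,-20,0],
    [-2.5,-45,0],
    [-4,-70,0],
    [-5.5,-95,0],
    [-6.5,-120,0],
  ],
  rot=[
    [0,0,0],
    [0,0,0],
    [0,0,0],
    [0,0,0],
    [0,0,0],
  ],
)

```text
time: 3.98
tool_pos: [541.1, -102.7, 42.0]
tcp_rot: [180.0, 0.1, -93.1]
ft_force: [-3.6, 3.5, 8.2]
finger_gap: 10.3
```

Request:
send_rows(
  dp=[
    [-0.3,-4,0],
    [-0.5,-8,0],
    [-0.7,-12,0],
    [-0.7,-12,0],
    [-0.7,-12,0],
  ],
  rot=[
    [0,0,0],
    [0,0,0],
    [0,0,0],
    [0,0,0],
    [0,0,0],
  ],
)

```text
time: 4.6
tool_pos: [540.4, -113.6, 42.0]
tcp_rot: [180.0, 0.1, -93.1]
ft_force: [-4.8, 6.2, 9.1]
finger_gap: 10.2
```

Request:
send_rows(
  dp=[
    [0,0,-2],
    [0,0,-4],
    [0,-2,-4],
    [-0.2,-4,-4],
    [-0.2,-4,-4],
  ],
  rot=[
    [0,0,0],
    [0,0,0],
    [0,0,0],
    [0,0,0],
    [0,0,0],
  ],
)

```text
time: 5.22
tool_pos: [540.6, -113.9, 41.6]
tcp_rot: [179.9, 0.4, -93.0]
ft_force: [-23.1, 28.8, 49.2]
finger_gap: 9.8
```

Run:
```python
from h import *
s=r.sense();print(s['tool_pos'],s['ft_force'],s['finger_gap'])
d=snap('top');im=d['pixels'][:,:,::-1]
cv2.imwrite('pics/c3.png',cv2.resize(im[110:250,150:400],None,fx=3,fy=3,interpolation=cv2.INTER_CUBIC))
```

```text
[ 540.57055918 -113.91938849   41.63009835] [-23.07441961  28.82959393  49.23051095] 9.775813702489224
```

View pics/c3.png

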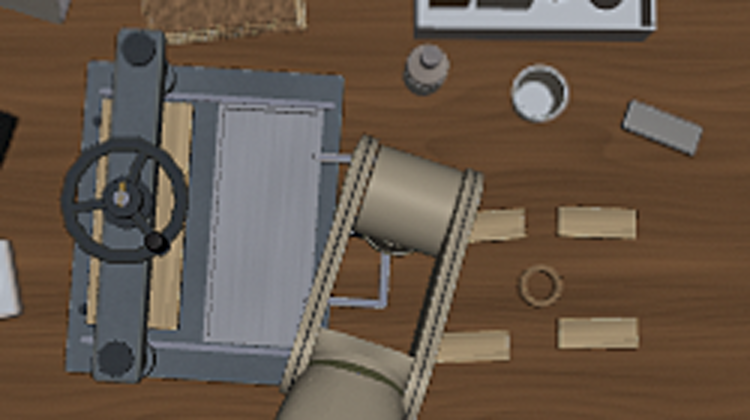

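Request:
send_rows(
  dp=[
    [0,2,3],
    [0.2,4,5],
    [0.2,4,5],
  ],
  rot=[
    [0,0,0],
    [0,0,0],
    [0,0,0],
  ],
)

```text
time: 5.65
tool_pos: [540.4, -113.6, 42.1]
tcp_rot: [180.0, 0.1, -93.1]
ft_force: [-0.5, 6.2, -0.6]
finger_gap: 9.9
```

Run:
```python
from h import *
s=r.sense();print(s['tool_pos'],s['ft_force'],s['finger_gap'])
d=snap('top')
f=lambda x,y:(150+(x+.5)/3-.5,110+(y+.5)/3-.5)
print(onplane(d,[f(386,250),f(384,303)],43))
print('tray walls top corners outer',onplane(d,[f(217,103),f(203,343),f(325,108),f(309,350)],37))
```

```text
[ 540.3649329  -113.63172055   42.06815846] [-0.45602683  6.23730309 -0.63719303] 9.894606923226036
[[ 517.38498431 -112.32636121   43.        ]
 [ 451.29267036 -109.90364032   43.        ]]
tray walls top corners outer [[703.07998057 100.55472269  37.        ]
 [400.61799969 115.33241005  37.        ]
 [697.04715934 -35.75570671  37.        ]
 [392.57122335 -16.89025754  37.        ]]
```

Request:
send_rows(
  dp=[
    [0,0,0],
    [0,0,0],
    [0,0,0],
    [0,0,30],
    [0,0,80],
  ],
  rot=[
    [0,0,0],
    [0,0,0],
    [0,0,0],
    [0,0,0],
    [0,0,0],
  ],
  jaw=60,
)

```text
time: 6.32
tool_pos: [538.7, -114.2, 121.0]
tcp_rot: [179.7, 0.1, -93.1]
ft_force: [1.5, 0.0, 0.1]
finger_gap: 60.1
```

Request:
send_rows(
  dp=[
    [0,-45,30],
    [-10,-90,60],
    [-20,-135,90],
    [-30,-180,110],
    [-40,-180,110],
  ],
  rot=[
    [0,0,0.18],
    [0,0,0.36],
    [0,0,0.54],
    [0,0,0.72],
    [0,0,0.9],
  ],
)

```text
time: 6.95
tool_pos: [500.6, -298.5, 235.0]
tcp_rot: [180.0, -0.3, -41.4]
ft_force: [0.1, 0.7, -1.2]
finger_gap: 60.1
```

Request:
send_rows(
  dp=[
    [0,0,0],
    [0,0,0],
    [0,0,0],
    [0,0,0],
    [0,0,0],
  ],
  rot=[
    [0,0,0.18],
    [0,0,0.36],
    [0,0,0.54],
    [0,0,0.725],
    [0,0,0.725],
  ],
)

```text
time: 7.58
tool_pos: [500.5, -294.7, 232.4]
tcp_rot: [180.0, -0.0, -0.1]
ft_force: [1.0, -0.0, -0.5]
finger_gap: 59.8
```

```bash
cat > pl.py <<'E'
from h import *
def plates(d,z=18.):
    px=d['pixels'];hsv=cv2.cvtColor(px,cv2.COLOR_RGB2HSV);P=cloud(d)
    m=((hsv[...,2]>135)&(hsv[...,1]>35)&(hsv[...,1]<150)&(hsv[...,0]>8)&(hsv[...,0]<30)).astype(np.uint8)
    n,l,st,ce=cv2.connectedComponentsWithStats(m);out=[]
    for i in range(1,n):
        if st[i,4]<100: continue
        cn=max(cv2.findContours((l==i).astype(np.uint8),0,2)[0],key=len).reshape(-1,2)
        W=onplane(d,cn,z)[:,:2].astype(np.float32)
        (c,s,a)=cv2.minAreaRect(W)
        if s[0]>s[1]: a+=90  # make a the angle of short side
        a=(a+90)%180-90
        ys,xs=np.nonzero(l==i)
        if 80<max(s)<125 and 20<min(s)<60: print('plate c',np.round(c,1),'short axis deg',round(a,1),np.round(sorted(s),1),'px',ce[i].round(),'z',np.nanmedian(P[ys,xs,2]).round(1), 'edge' if (xs.min()<2 or ys.min()<2 or xs.max()>509 or ys.max()>381) else '')
if __name__=='__main__':
    import sys
    s=r.sense();print(s['tool_pos'],s['tcp_rot'],s['time'])
    d=snap('wrist',sys.argv[1]);plates(d); print('top');plates(snap('top',sys.argv[1].replace('w','t')))
E
python3 pl.py w2.png
```

```text
[ 500.46311411 -294.71237572  232.35810094] [ 1.79987766e+02 -1.14978341e-03 -7.97725723e-02] 7.575
plate c [ 399.3 -218.5] short axis deg 1.6 [ 39.2 100.8] px [154.  93.] z 17.9 
plate c [ 551.4 -238.7] short axis deg 4.8 [ 39. 101.] px [306. 113.] z 17.7 
plate c [ 251.5 -355.2] short axis deg -10.2 [25.2 81.1] px [ 35. 223.] z 18.1 
plate c [ 416.4 -382.6] short axis deg 1.3 [ 39.2 100.5] px [183. 234.] z 17.9 
plate c [ 556.7 -382. ] short axis deg -2.4 [ 39.3 101. ] px [306. 245.] z 17.8 
top
plate c [656.3 153. ] short axis deg -89.3 [ 34.5 100.6] px [209. 154.] z 86.4 
plate c [ 551.1 -239.5] short axis deg 5.0 [36.7 97.9] px [311. 185.] z 17.6 
plate c [480.9 164.1] short axis deg 85.4 [ 35.5 123. ] px [205. 205.] z 85.5 
plate c [80.9 59.5] short axis deg 0.5 [52.8 90.4] px [233. 307.] z 11.9
```

View pics/w2.png

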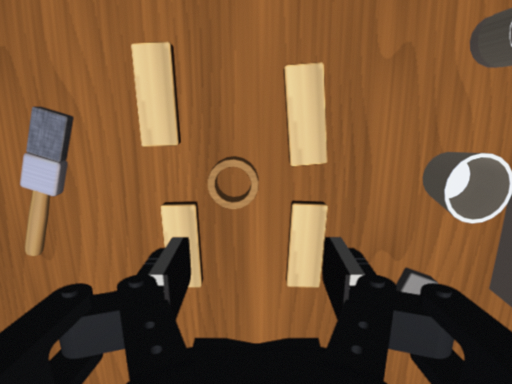

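Request:
send_rows(
  dp=[
    [15,18,-50],
    [35,38,-100],
    [51,56,-150],
    [51,56,-190],
    [51,56,-216],
  ],
  rot=[
    [0,0,0.085],
    [0,0,0.085],
    [0,0,0.085],
    [0,0,0.085],
    [0,0,0.085],
  ],
)

```text
time: 8.3
tool_pos: [550.4, -237.4, 13.6]
tcp_rot: [-179.9, 0.2, 4.7]
ft_force: [-0.3, -0.8, 0.7]
finger_gap: 60.1
```

Request:
send_rows(
  dp=[
    [0,0,0],
    [0,0,0],
    [0,0,0],
    [0,0,0],
    [0,0,20],
  ],
  rot=[
    [0,0,0],
    [0,0,0],
    [0,0,0],
    [0,0,0],
    [0,0,0],
  ],
  jaw=30,
  force=60,
)

```text
time: 8.93
tool_pos: [550.3, -237.9, 35.7]
tcp_rot: [-179.9, 0.2, 4.9]
ft_force: [-0.7, -0.0, -0.5]
finger_gap: 36.5
```

Request:
send_rows(
  dp=[
    [0,0,30],
    [15,40,45],
    [30,85,45],
    [45,130,45],
    [60,175,45],
  ],
  rot=[
    [0,0,0],
    [0,0,-0.03],
    [0,0,-0.06],
    [0,0,-0.1],
    [0,0,-0.14],
  ],
)

```text
time: 9.55
tool_pos: [612.6, -62.2, 83.5]
tcp_rot: [180.0, -0.1, -3.2]
ft_force: [1.1, -0.8, -0.7]
finger_gap: 36.6
```

Request:
send_rows(
  dp=[
    [20,45,0],
    [37,80,-5],
    [38,99,-15],
    [38,99,-25],
    [38,99,-32],
  ],
  rot=[
    [0,0,0],
    [0,0,0],
    [0,0,0],
    [0,0,0],
    [0,0,0],
  ],
)

```text
time: 10.18
tool_pos: [648.7, 34.4, 48.4]
tcp_rot: [180.0, 0.1, -3.2]
ft_force: [-0.4, 0.1, -0.5]
finger_gap: 36.8
```

Run:
```python
from h import *
s=r.sense();print(s['tool_pos'],s['tcp_rot'],s['finger_gap'],s['ft_force'])
snap('wrist','w3.png')
```

```text
[648.67813447  34.42897013  48.44698571] [ 1.79969170e+02  7.73022338e-02 -3.18511834e+00] 36.755862388290666 [-0.39092343  0.13847709 -0.54715249]
```

View pics/w3.png

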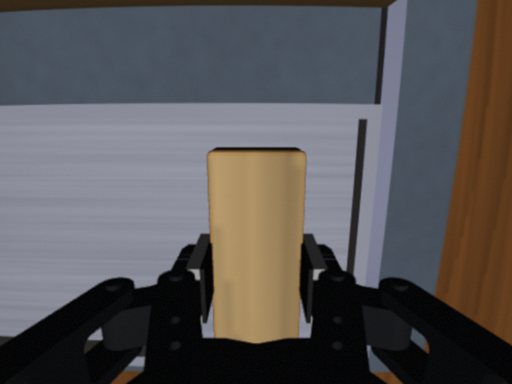

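Run:
```python
from h import *
d=snap('wrist')
print('back wall outer top',onplane(d,[(200,104),(300,103)],37),'right wall outer/inner',onplane(d,[(371,200),(352,200)],37),'plate top end z52',onplane(d,[(208,151),(305,151)],52))
P=cloud(d);print(P[200,250],P[130,150],P[103:125:3,260])
```

```text
back wall outer top [[629.65627691 102.21172234  37.        ]
 [670.06780795 100.33202672  37.        ]] right wall outer/inner [[700.18572858  57.83283521  37.        ]
 [691.81734679  58.29580245  37.        ]] plate top end z52 [[633.52300751  84.88889738  52.        ]
 [669.64307255  82.89638375  52.        ]]
[647.90024543  64.09198011  48.68748444] [603.93685885  92.44599952  24.83568244] [[653.93322306 101.19479144  36.53384974]
 [653.86826666 100.01308292  36.83393677]
 [653.81391125  98.81357979  35.66253114]
 [653.74336808  97.63644524  36.71081008]
 [653.69042593  96.39259862  35.06337561]
 [653.6822016   94.80846989  25.40987825]
 [653.61368693  93.50302733  25.33859422]
 [653.54683515  92.16859649  24.86139644]]
```

Request:
send_rows(
  dp=[
    [0,1,-3],
    [0,1,-6],
    [0,1,-6],
  ],
  rot=[
    [0,0,0],
    [0,0,0],
    [0,0,0],
  ],
)

```text
time: 10.65
tool_pos: [649.4, 36.3, 43.1]
tcp_rot: [180.0, 0.0, -3.2]
ft_force: [0.9, 0.0, 0.4]
finger_gap: 36.1
```

Request:
send_rows(
  dp=[
    [0,0,0],
    [0,0,0],
    [0,0,15],
    [0,-15,40],
    [-10,-60,60],
  ],
  rot=[
    [0,0,0],
    [0,0,0],
    [0,0,0],
    [0,0,0],
    [0,0,0],
  ],
  jaw=52,
)

```text
time: 11.28
tool_pos: [640.7, -22.3, 105.9]
tcp_rot: [-180.0, -0.2, -3.0]
ft_force: [1.2, -1.0, 0.9]
finger_gap: 51.8
```

Request:
send_rows(
  dp=[
    [-10,-55,20],
    [-25,-110,30],
    [-40,-165,30],
    [-55,-220,30],
    [-60,-260,30],
  ],
  rot=[
    [0,0,0],
    [0,0,0],
    [0,0,0],
    [0,0,0],
    [0,0,0],
  ],
)

```text
time: 11.9
tool_pos: [578.9, -286.1, 135.0]
tcp_rot: [179.9, -0.1, -3.2]
ft_force: [-0.4, 0.1, 0.4]
finger_gap: 52.1
```

```bash
python3 pl.py w4.png
```

```text
[ 578.89953931 -286.13305887  135.04499159] [ 1.79936723e+02 -8.01255152e-02 -3.23205145e+00] 11.9
plate c [ 400.1 -220.5] short axis deg 1.1 [ 39.4 102.8] px [ 19. 129.] z 17.9 edge
plate c [ 557.3 -376.3] short axis deg -2.1 [39.  87.8] px [236. 295.] z 17.8 
top
plate c [656.3 153. ] short axis deg -89.3 [ 34.5 100.6] px [209. 154.] z 85.3 
plate c [653.1  35.9] short axis deg -3.2 [ 37.7 100.4] px [239. 158.] z 43.1 
plate c [480.9 164.1] short axis deg 85.4 [ 35.5 123. ] px [205. 205.] z 85.3 
plate c [ 81.7 167.4] short axis deg 59.4 [ 56.2 114.8] px [203. 309.] z 727.9 
plate c [ 51.9 113.4] short axis deg 59.4 [ 55.5 124.2] px [218. 317.] z 728.1
```

View pics/t4.png

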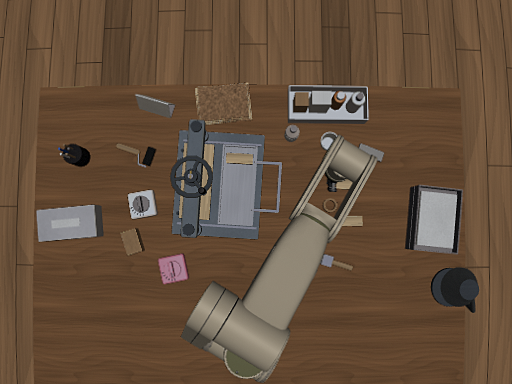

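Request:
send_rows(
  dp=[
    [-12,-50,-20],
    [-22,-96,-50],
    [-22,-96,-90],
    [-22,-96,-119],
    [-22,-96,-119],
  ],
  rot=[
    [0,0,0.01],
    [0,0,0.01],
    [0,0,0.01],
    [0,0,0.01],
    [0,0,0.01],
  ],
  jaw=60,
)

```text
time: 12.62
tool_pos: [556.6, -377.8, 12.4]
tcp_rot: [-179.9, 0.2, -2.6]
ft_force: [0.1, 0.5, 0.9]
finger_gap: 59.8
```

Request:
send_rows(
  dp=[
    [0,0,0],
    [0,0,0],
    [0,0,0],
    [0,0,0],
    [0,0,20],
  ],
  rot=[
    [0,0,0],
    [0,0,0],
    [0,0,0],
    [0,0,0],
    [0,0,0],
  ],
  jaw=30,
  force=60,
)

```text
time: 13.25
tool_pos: [556.7, -378.6, 34.0]
tcp_rot: [-179.9, 0.1, -2.6]
ft_force: [-0.2, 0.6, -1.1]
finger_gap: 36.4
```

Request:
send_rows(
  dp=[
    [0,0,30],
    [5,50,45],
    [10,105,45],
    [15,160,45],
    [20,215,45],
  ],
  rot=[
    [0,0,0],
    [0,0,0],
    [0,0,-0.01],
    [0,0,-0.01],
    [0,0,-0.01],
  ],
)

```text
time: 13.88
tool_pos: [578.0, -163.1, 81.3]
tcp_rot: [180.0, -0.1, -3.2]
ft_force: [0.7, 0.2, -0.3]
finger_gap: 36.0
```

Request:
send_rows(
  dp=[
    [3,55,0],
    [6,110,0],
    [6,160,0],
    [6,195,-8],
    [6,206,-20],
  ],
  rot=[
    [0,0,0],
    [0,0,0],
    [0,0,0],
    [0,0,0],
    [0,0,0],
  ],
)

```text
time: 14.5
tool_pos: [584.4, 43.6, 61.1]
tcp_rot: [-180.0, -0.2, -3.0]
ft_force: [-0.6, -0.6, -0.6]
finger_gap: 36.6
```

Request:
send_rows(
  dp=[
    [0,0,-6],
    [0,0,-12],
    [0,0,-12],
  ],
  rot=[
    [0,0,0],
    [0,0,0],
    [0,0,0],
  ],
)

```text
time: 14.88
tool_pos: [583.2, 40.3, 46.7]
tcp_rot: [180.0, 0.1, -3.2]
ft_force: [0.3, -0.1, -1.0]
finger_gap: 36.4
```

Run:
```python
from h import *
s=r.sense();print(s['tool_pos'],s['tcp_rot'],s['finger_gap'],s['ft_force'])
d=snap('wrist','w5.png');P=cloud(d)
print(P[220:300:20,256])
c=P[:,250];
for i in range(90,240,6): print(i,c[i].round(1))
```

```text
[583.19183704  40.25931639  46.71570281] [ 1.79987895e+02  6.46058106e-02 -3.24231301e+00] 36.39969364110201 [ 0.25586851 -0.08168351 -1.04708721]
[[584.85047238  61.60091898  47.83884836]
 [584.36246274  52.9099174   47.88221743]
 [583.84534937  43.71695344  47.56019516]
 [583.34292063  34.73844253  48.33211031]]
90 [585.  113.4  17.9]
96 [584.8 110.7  17.8]
102 [584.6 108.1  17.8]
108 [584.9 105.6  37.2]
114 [584.7 103.2  36.5]
120 [584.6 100.8  37.6]
126 [584.1  97.6  24.1]
132 [584.   95.1  25. ]
138 [583.8  92.4  24.8]
144 [583.7  89.7  24.6]
150 [583.5  87.   24.8]
156 [584.   87.5  46.3]
162 [583.9  85.4  48.1]
168 [583.7  83.   47.5]
174 [583.6  80.7  47.9]
180 [583.4  78.2  47.6]
186 [583.2  75.6  46.6]
192 [583.1  73.4  47.5]
198 [583.   71.2  48.7]
204 [582.8  68.4  47.6]
210 [582.7  66.3  48.8]
216 [582.6  63.6  48.3]
222 [582.4  60.7  47.5]
228 [582.2  58.1  47.3]
234 [582.1  55.6  47.8]
```

View pics/w5.png

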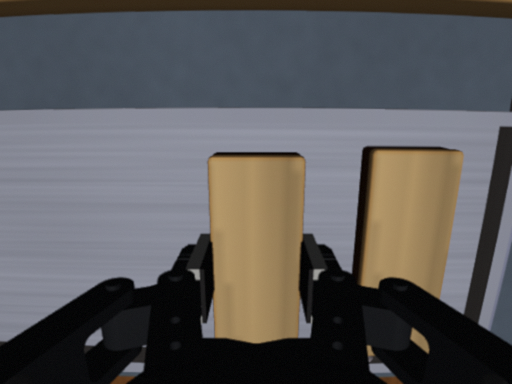

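Request:
send_rows(
  dp=[
    [0,1,-3],
    [0,1,-5.5],
    [0,1,-5.5],
  ],
  rot=[
    [0,0,0],
    [0,0,0],
    [0,0,0],
  ],
)

```text
time: 15.3
tool_pos: [583.8, 42.4, 42.0]
tcp_rot: [180.0, -0.0, -3.2]
ft_force: [-1.0, -0.7, 1.1]
finger_gap: 36.5
```

Request:
send_rows(
  dp=[
    [0,0,0],
    [0,0,0],
    [0,0,15],
    [0,-15,35],
    [-10,-60,60],
  ],
  rot=[
    [0,0,0],
    [0,0,0],
    [0,0,0],
    [0,0,0],
    [0,0,0],
  ],
  jaw=52,
)

```text
time: 15.92
tool_pos: [574.3, -17.5, 104.0]
tcp_rot: [-180.0, -0.1, -3.0]
ft_force: [0.1, -1.5, 0.7]
finger_gap: 51.9
```

Request:
send_rows(
  dp=[
    [-35,-40,20],
    [-70,-80,40],
    [-105,-120,50],
    [-140,-170,50],
    [-150,-195,50],
  ],
  rot=[
    [0,0,0],
    [0,0,0],
    [0,0,0],
    [0,0,0],
    [0,0,0],
  ],
)

```text
time: 16.55
tool_pos: [422.0, -215.6, 154.2]
tcp_rot: [179.9, -0.1, -3.3]
ft_force: [0.0, -0.1, -0.7]
finger_gap: 52.3
```

```bash
python3 pl.py w6.png
```

```text
[ 422.03003337 -215.62721844  154.15900315] [ 1.79863895e+02 -1.39255336e-01 -3.29597776e+00] 16.55
plate c [ 398.9 -219.1] short axis deg 1.5 [ 39.1 101.5] px [227. 190.] z 17.8 
top
plate c [656.3 153. ] short axis deg -89.3 [ 34.5 100.6] px [209. 154.] z 85.9 
plate c [652.6  36.4] short axis deg 0.1 [38.5 99.3] px [239. 158.] z 43.1 
plate c [587.3  39.8] short axis deg 0.2 [38.3 99.1] px [238. 175.] z 42.5 
plate c [480.8 165. ] short axis deg 86.5 [ 36.6 122.8] px [205. 206.] z 85.6
```

View pics/w6.png

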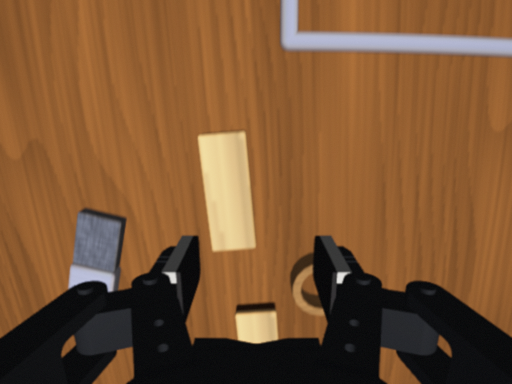

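Request:
send_rows(
  dp=[
    [-12,-2,-30],
    [-23.5,-3.5,-70],
    [-23.5,-3.5,-110],
    [-23.5,-3.5,-138],
    [-23.5,-3.5,-138],
  ],
  rot=[
    [0,0,0.04],
    [0,0,0.08],
    [0,0,0.08],
    [0,0,0.08],
    [0,0,0.08],
  ],
  jaw=60,
)

```text
time: 17.27
tool_pos: [398.8, -214.7, 12.6]
tcp_rot: [-179.9, 0.2, 1.5]
ft_force: [0.1, 0.4, -0.6]
finger_gap: 59.7
```

Request:
send_rows(
  dp=[
    [0,0,0],
    [0,0,0],
    [0,0,0],
    [0,0,0],
    [0,0,20],
  ],
  rot=[
    [0,0,0],
    [0,0,0],
    [0,0,0],
    [0,0,0],
    [0,0,0],
  ],
  jaw=30,
  force=60,
)

```text
time: 17.9
tool_pos: [399.7, -215.7, 34.0]
tcp_rot: [-180.0, 0.0, 1.4]
ft_force: [0.3, 0.5, -0.2]
finger_gap: 36.8
```

Request:
send_rows(
  dp=[
    [0,0,30],
    [10,45,45],
    [22,95,45],
    [34,145,45],
    [44,190,45],
  ],
  rot=[
    [0,0,0],
    [0,0,-0.03],
    [0,0,-0.06],
    [0,0,-0.08],
    [0,0,-0.08],
  ],
)

```text
time: 18.52
tool_pos: [445.0, -24.4, 80.1]
tcp_rot: [180.0, -0.1, -3.2]
ft_force: [1.2, -0.3, 0.1]
finger_gap: 36.5
```

Request:
send_rows(
  dp=[
    [4,35,0],
    [7,60,-8],
    [7,75,-20],
    [7,75,-32],
    [7,75,-32],
  ],
  rot=[
    [0,0,0],
    [0,0,0],
    [0,0,0],
    [0,0,0],
    [0,0,0],
  ],
)

```text
time: 19.15
tool_pos: [449.8, 48.3, 45.4]
tcp_rot: [180.0, 0.2, -3.2]
ft_force: [0.2, -0.0, 0.0]
finger_gap: 36.4
```

```bash
cat > edge.py <<'E'
from h import *
import sys
s=r.sense();print(s['tool_pos'],s['tcp_rot'],s['finger_gap'],s['ft_force'])
d=snap('wrist',sys.argv[1]);P=cloud(d)
print('top z',np.nanmedian(P[180:260,240:270,2]))
c=P[:,250]
pr=None
for i in range(60,200):
    b=[z for z in c[i]]
    if pr is not None and abs(c[i,2]-pr[2])>6: print(i,pr.round(1),c[i].round(1))
    pr=c[i]
E
python3 edge.py w7.png
```

```text
[449.75595183  48.31521922  45.37087405] [ 1.79972063e+02  1.63433269e-01 -3.17007846e+00] 36.444033775166986 [ 0.18649481 -0.02151242  0.00391333]
top z 47.16521449386924
108 [451.  113.9  18.5] [451.3 113.6  35.6]
123 [451.  108.   34.7] [450.7 107.1  24.6]
```

View pics/w7.png

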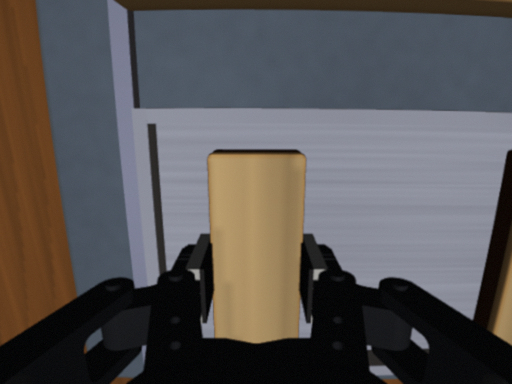

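Request:
send_rows(
  dp=[
    [0,1,-2],
    [0,1,-4.5],
    [0,1,-4.5],
  ],
  rot=[
    [0,0,0],
    [0,0,0],
    [0,0,0],
  ],
)

```text
time: 19.58
tool_pos: [451.0, 49.8, 42.2]
tcp_rot: [180.0, 0.0, -3.2]
ft_force: [0.1, -0.9, -0.5]
finger_gap: 36.7
```

Request:
send_rows(
  dp=[
    [0,0,0],
    [0,0,0],
    [0,0,15],
    [0,-15,35],
    [-10,-60,60],
  ],
  rot=[
    [0,0,0],
    [0,0,0],
    [0,0,0],
    [0,0,0],
    [0,0,0],
  ],
  jaw=52,
)

```text
time: 20.2
tool_pos: [441.5, -9.5, 104.0]
tcp_rot: [-180.0, -0.1, -3.0]
ft_force: [0.8, -0.4, 0.6]
finger_gap: 52.2
```

Request:
send_rows(
  dp=[
    [-5,-55,20],
    [-10,-110,40],
    [-15,-165,50],
    [-20,-220,50],
    [-20,-280,50],
  ],
  rot=[
    [0,0,0],
    [0,0,0],
    [0,0,0],
    [0,0,0],
    [0,0,0],
  ],
)

```text
time: 20.82
tool_pos: [421.0, -292.0, 154.1]
tcp_rot: [179.9, -0.1, -3.1]
ft_force: [1.0, -0.1, 0.4]
finger_gap: 52.0
```

```bash
python3 pl.py w8.png
```

```text
[ 421.04736034 -292.00657188  154.14519962] [ 1.79932437e+02 -1.11737345e-01 -3.14613747e+00] 20.825
plate c [ 416.4 -385.6] short axis deg 1.2 [ 39.  104.7] px [256. 286.] z 17.7 
top
plate c [656.3 153. ] short axis deg -89.3 [ 34.5 100.6] px [209. 154.] z 86.0 
plate c [652.6  36.4] short axis deg 0.1 [38.5 99.3] px [239. 158.] z 42.4 
plate c [587.3  39.8] short axis deg 0.2 [38.3 99.1] px [238. 175.] z 42.7 
plate c [480.8 164.8] short axis deg 86.2 [ 36.5 122.8] px [205. 206.] z 85.8 
plate c [451.8  48.5] short axis deg -3.3 [ 38.5 101.5] px [235. 211.] z 42.5 
plate c [84.9 35. ] short axis deg 0.4 [45.3 94.1] px [239. 306.] z 10.7 
plate c [-3.  89.6] short axis deg 49.4 [22.  80.8] px [224. 331.] z 378.9 
plate c [-68.9 257.1] short axis deg 52.2 [ 59.  120.1] px [180. 347.] z 746.8
```

View pics/w8.png

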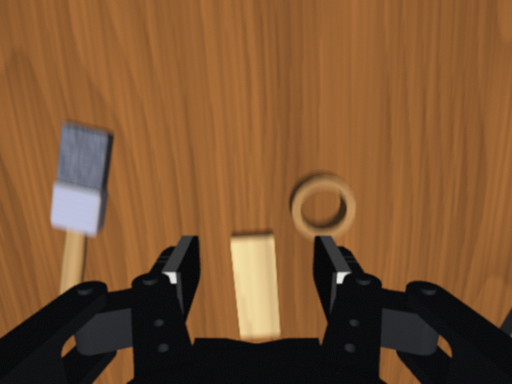

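Request:
send_rows(
  dp=[
    [-2,-45,-20],
    [-4.5,-91,-60],
    [-4.5,-91,-110],
    [-4.5,-91,-138],
    [-4.5,-91,-138],
  ],
  rot=[
    [0,0,0.04],
    [0,0,0.077],
    [0,0,0.077],
    [0,0,0.077],
    [0,0,0.077],
  ],
  jaw=60,
)

```text
time: 21.55
tool_pos: [415.4, -379.4, 12.7]
tcp_rot: [-179.8, 0.2, 1.3]
ft_force: [0.0, 0.2, -0.5]
finger_gap: 60.0
```

Request:
send_rows(
  dp=[
    [0,0,0],
    [0,0,0],
    [0,0,0],
    [0,0,0],
    [0,0,20],
  ],
  rot=[
    [0,0,0],
    [0,0,0],
    [0,0,0],
    [0,0,0],
    [0,0,0],
  ],
  jaw=30,
  force=60,
)

```text
time: 22.18
tool_pos: [416.1, -380.2, 34.6]
tcp_rot: [-179.9, 0.1, 1.3]
ft_force: [-1.0, 0.1, -0.7]
finger_gap: 36.4
```

Request:
send_rows(
  dp=[
    [0,0,30],
    [12,45,45],
    [25,95,45],
    [38,145,45],
    [50,195,45],
  ],
  rot=[
    [0,0,0],
    [0,0,-0.03],
    [0,0,-0.06],
    [0,0,-0.077],
    [0,0,-0.077],
  ],
)

```text
time: 22.8
tool_pos: [467.4, -184.8, 81.3]
tcp_rot: [179.9, -0.1, -3.2]
ft_force: [-0.5, -0.1, -0.8]
finger_gap: 36.4
```

Request:
send_rows(
  dp=[
    [15,55,0],
    [30,110,0],
    [45,160,0],
    [51,205,-5],
    [51,230,-18],
  ],
  rot=[
    [0,0,0],
    [0,0,0],
    [0,0,0],
    [0,0,0],
    [0,0,0],
  ],
)

```text
time: 23.42
tool_pos: [519.2, 46.4, 63.8]
tcp_rot: [-180.0, -0.2, -3.0]
ft_force: [-0.4, 0.2, -0.0]
finger_gap: 36.2
```

Request:
send_rows(
  dp=[
    [0,0,-6],
    [0,0,-13],
    [0,0,-13],
  ],
  rot=[
    [0,0,0],
    [0,0,0],
    [0,0,0],
  ],
)

```text
time: 23.8
tool_pos: [517.3, 43.0, 48.2]
tcp_rot: [180.0, 0.0, -3.2]
ft_force: [0.3, -0.5, -0.4]
finger_gap: 36.2
```

```bash
python3 edge.py w9.png
```

```text
[517.3201536   42.97556408  48.22570853] [ 1.79984372e+02  2.99187539e-02 -3.22157844e+00] 36.184268776357804 [ 0.28487133 -0.54602017 -0.35283641]
top z 49.14319068158092
105 [518.7 109.9  17.9] [519.  109.4  36.1]
120 [518.7 103.8  36.7] [518.4 102.9  24.7]
148 [517.7  90.9  24.9] [517.9  91.7  35.2]
151 [518.   91.6  41. ] [518.2  92.1  47.3]
```

View pics/w9.png

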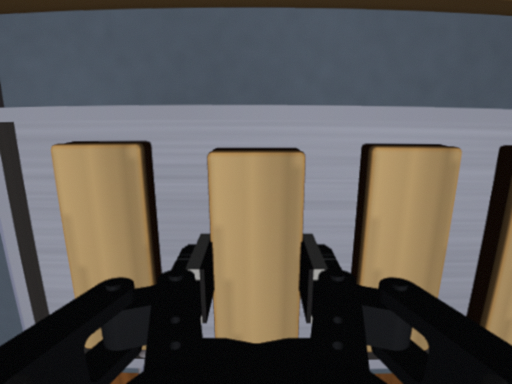

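Margins fine. Lower and release.

Request:
send_rows(
  dp=[
    [0,0,-3],
    [0,0,-6.5],
    [0,0,-6.5],
  ],
  rot=[
    [0,0,0],
    [0,0,0],
    [0,0,0],
  ],
)

```text
time: 24.22
tool_pos: [517.9, 43.7, 42.0]
tcp_rot: [180.0, -0.0, -3.2]
ft_force: [0.1, -1.5, 1.4]
finger_gap: 36.5
```

Request:
send_rows(
  dp=[
    [0,0,0],
    [0,0,0],
    [0,0,15],
    [0,-15,35],
    [0,-60,60],
  ],
  rot=[
    [0,0,0],
    [0,0,0],
    [0,0,0],
    [0,0,0],
    [0,0,0],
  ],
  jaw=52,
)

```text
time: 24.85
tool_pos: [517.5, -15.2, 103.1]
tcp_rot: [-180.0, -0.0, -3.0]
ft_force: [1.2, -0.8, 0.3]
finger_gap: 52.4
```

Request:
send_rows(
  dp=[
    [0,-50,20],
    [5,-100,40],
    [10,-100,50],
    [15,-100,50],
    [20,-100,50],
  ],
  rot=[
    [0,0,-0.18],
    [0,0,-0.36],
    [0,0,-0.54],
    [0,0,-0.72],
    [0,0,-0.9],
  ],
)

```text
time: 25.48
tool_pos: [538.1, -116.4, 153.3]
tcp_rot: [-179.9, -0.1, -55.1]
ft_force: [-0.0, 1.4, 0.8]
finger_gap: 52.1
```

```bash
python3 pl.py w10.png
python3 - <<'E'
import cv2
im=cv2.imread('pics/t10.png');cv2.imwrite('pics/c10.png',cv2.resize(im[110:250,150:330],None,fx=4,fy=4,interpolation=cv2.INTER_CUBIC))
E
```

```text
[ 538.07016876 -116.3718501   153.32736832] [-1.79943027e+02 -6.87898928e-02 -5.50868052e+01] 25.475
plate c [584.4  44.2] short axis deg -3.6 [42.3 98.5] px [125.  31.] z 42.8 edge
plate c [512.8  54.4] short axis deg -4.2 [ 43.6 111.2] px [59. 93.] z 42.8 edge
top
plate c [656.3 153. ] short axis deg -89.3 [ 34.5 100.6] px [209. 154.] z 85.0 
plate c [653.2  35.9] short axis deg -3.2 [ 38.  100.4] px [239. 158.] z 42.6 
plate c [587.3  39.8] short axis deg 0.2 [38.3 99.1] px [238. 175.] z 42.1 
plate c [480.9 164.1] short axis deg 85.2 [ 35.7 123.1] px [205. 205.] z 85.3 
plate c [518.7  43.2] short axis deg 0.2 [38.  98.8] px [237. 193.] z 42.4 
plate c [451.8  48.5] short axis deg -3.3 [ 38.5 101.5] px [236. 211.] z 42.1 
plate c [ 38.2 -89.3] short axis deg -89.7 [ 33.9 124.9] px [273. 324.] z 11.6 
plate c [-120.5  292.3] short axis deg 71.7 [ 56.6 123.7] px [171. 361.] z 746.2 
plate c [-140.9  233.3] short axis deg 71.9 [ 56.4 119.6] px [186. 366.] z 746.6 edge
```

View pics/c10.png

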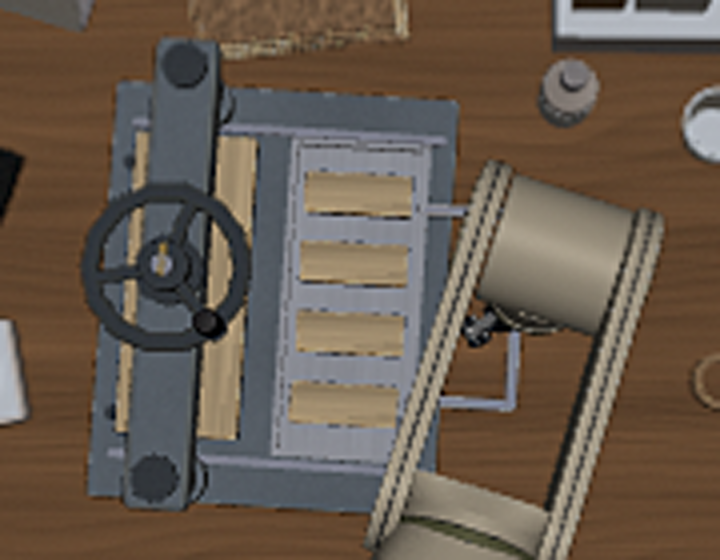

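Request:
send_rows(
  dp=[
    [2,1,0],
    [4,2,-20],
    [4,2,-50],
    [4,2,-85],
    [4,2,-113],
  ],
  rot=[
    [0,0,-0.18],
    [0,0,-0.36],
    [0,0,-0.54],
    [0,0,-0.668],
    [0,0,-0.668],
  ],
)

```text
time: 26.2
tool_pos: [541.2, -113.8, 38.1]
tcp_rot: [180.0, 0.0, -92.8]
ft_force: [-0.5, 0.3, 0.0]
finger_gap: 51.9
```

Request:
send_rows(
  dp=[
    [0,0,0],
    [0,0,0],
    [0,0,0],
    [0,0,0],
  ],
  rot=[
    [0,0,0],
    [0,0,0],
    [0,0,0],
    [0,0,0],
  ],
  jaw=8,
  force=40,
)

```text
time: 26.7
tool_pos: [542.7, -113.8, 40.7]
tcp_rot: [-179.9, 0.0, -92.9]
ft_force: [-2.5, 5.3, 7.2]
finger_gap: 10.4
```

Request:
send_rows(
  dp=[
    [0.6,10,0],
    [1.6,28,0],
    [2.8,50,0],
    [4,72,0],
    [5,94,0],
  ],
  rot=[
    [0,0,0],
    [0,0,0],
    [0,0,0],
    [0,0,0],
    [0,0,0],
  ],
)

```text
time: 27.32
tool_pos: [548.1, -20.6, 40.7]
tcp_rot: [-179.8, -0.1, -93.0]
ft_force: [1.3, -3.5, 0.8]
finger_gap: 10.3
```

Request:
send_rows(
  dp=[
    [1,18,0],
    [2,35,0],
    [2.6,47,0],
    [2.8,52,0],
    [3,55,0],
  ],
  rot=[
    [0,0,0],
    [0,0,0],
    [0,0,0],
    [0,0,0],
    [0,0,0],
  ],
)

```text
time: 27.95
tool_pos: [551.5, 35.0, 40.7]
tcp_rot: [-179.8, -0.0, -92.9]
ft_force: [1.2, -1.9, 6.0]
finger_gap: 10.3
```

Request:
send_rows(
  dp=[
    [0.1,2,0],
    [0.2,3,0],
    [0.2,3,0],
  ],
  rot=[
    [0,0,0],
    [0,0,0],
    [0,0,0],
  ],
)

```text
time: 28.32
tool_pos: [551.6, 36.2, 40.7]
tcp_rot: [-179.8, -0.2, -93.0]
ft_force: [0.1, -9.1, 7.2]
finger_gap: 10.3
```

Request:
send_rows(
  dp=[
    [0.1,2,0],
    [0.1,2,0],
    [0.1,2,0],
  ],
  rot=[
    [0,0,0],
    [0,0,0],
    [0,0,0],
  ],
)

```text
time: 28.7
tool_pos: [551.6, 36.3, 40.7]
tcp_rot: [-179.8, -0.3, -93.0]
ft_force: [-0.7, -18.2, 7.6]
finger_gap: 10.6
```

Request:
send_rows(
  dp=[
    [0,-3.5,0],
    [0,-3.5,0],
  ],
  rot=[
    [0,0,0],
    [0,0,0],
  ],
)

```text
time: 28.95
tool_pos: [551.5, 35.9, 40.6]
tcp_rot: [-179.8, -0.0, -93.0]
ft_force: [0.2, -3.0, 8.0]
finger_gap: 10.3
```

Request:
send_rows(
  dp=[
    [0,0,0],
    [0,0,0],
    [0,0,0],
    [0,0,40],
    [0,0,90],
  ],
  rot=[
    [0,0,0],
    [0,0,0],
    [0,0,0],
    [0,0,0],
    [0,0,0],
  ],
  jaw=50,
)

```text
time: 29.58
tool_pos: [548.3, 36.7, 128.0]
tcp_rot: [179.8, -0.0, -93.0]
ft_force: [0.3, -1.1, 0.1]
finger_gap: 49.5
```

Request:
send_rows(
  dp=[
    [-8,0,50],
    [-16,0,100],
    [-25,0,150],
    [-35,10,200],
    [-42,50,225],
  ],
  rot=[
    [0,0,0],
    [0,0,0],
    [0,0,0],
    [0,0,0],
    [0,0,0],
  ],
)

```text
time: 30.2
tool_pos: [508.4, 85.8, 357.4]
tcp_rot: [-179.7, 0.0, -93.1]
ft_force: [0.7, 0.8, -0.5]
finger_gap: 49.8
```

Run:
```python
from h import *
s=r.sense();print(s['tool_pos'],s['tcp_rot'],s['finger_gap'],s['ft_force'])
snap('wrist','w11.png')
d=snap('top','t11.png');im=d['pixels'][:,:,::-1]
cv2.imwrite('pics/c11.png',cv2.resize(im[110:250,110:280],None,fx=4.5,fy=4,interpolation=cv2.INTER_CUBIC))
```

```text
[508.37171783  85.84170631 357.41820447] [-1.79738953e+02  3.94457796e-03 -9.31496726e+01] 49.79788360555471 [ 0.67457476  0.78719365 -0.52188212]
```

View pics/w11.png

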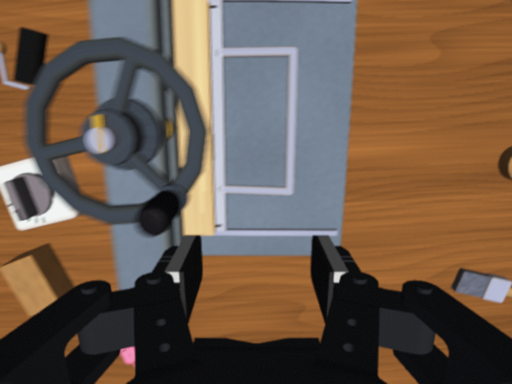

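View pics/c11.png

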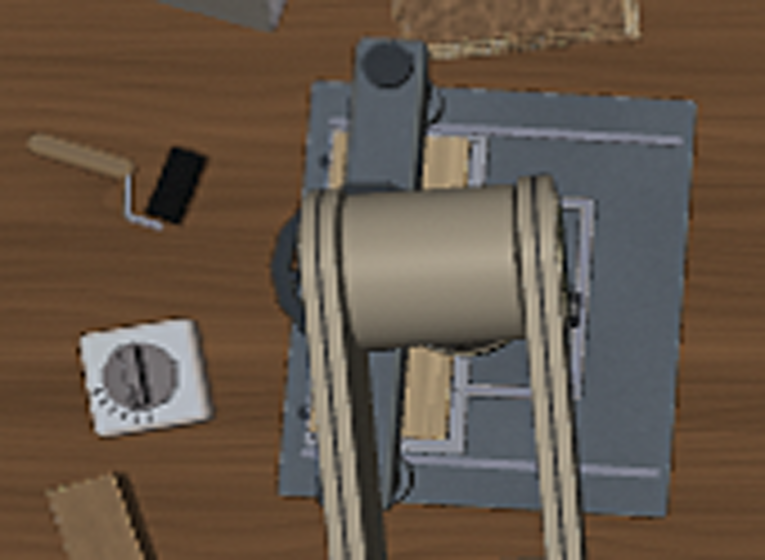

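Run:
```python
from h import *
d=snap('wrist')
a=onplane(d,[(98,140)],255);b=onplane(d,[(156,217)],291);print(a,b,np.linalg.norm((a-b)[0,:2]),np.degrees(np.arctan2(*(b-a)[0,[1,0]])))
P=cloud(d);print(P[217,156],P[140,98])
print(onplane(d,[(98,118)],255)-a)
im=d['pixels'][:,:,::-1];cv2.imwrite('pics/c12.png',cv2.resize(im[80:260,20:220],None,fx=3.5,fy=3.3,interpolation=cv2.INTER_CUBIC))
```

```text
[[557.75416025 198.84689523 255.        ]] [[510.8467817  152.42984409 291.        ]] 65.9912478942099 -135.30102978236576
[510.72538426 152.55673183 290.62447452] [557.74685107 198.89709867 254.89662875]
[[15.04622534 -2.42724335  0.        ]]
```

View pics/c12.png

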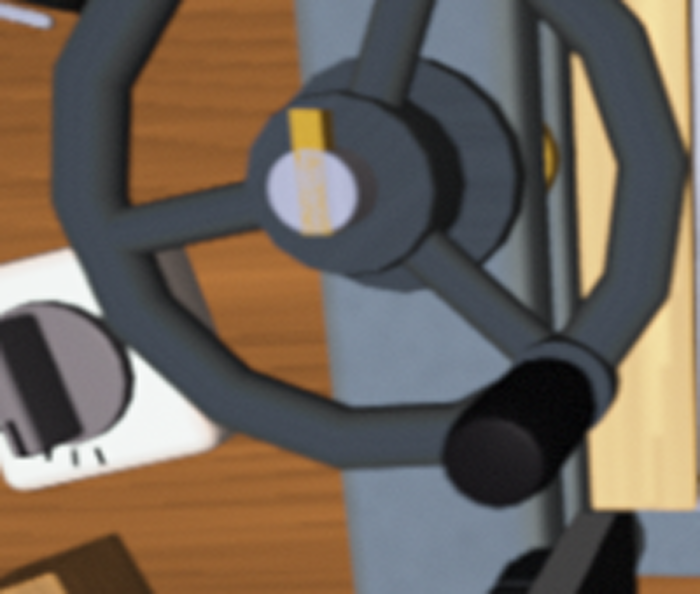

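Request:
send_rows(
  dp=[
    [0,40,0],
    [0,85,0],
    [0,90,0],
    [0,90,0],
  ],
  rot=[
    [0,0,0],
    [0,0,0],
    [0,0,0],
    [0,0,0],
  ],
)

```text
time: 30.85
tool_pos: [507.6, 176.0, 352.4]
tcp_rot: [179.9, -0.1, -93.0]
ft_force: [0.6, -0.4, -0.0]
finger_gap: 50.2
```

Run:
```python
from h import *
s=r.sense();print(s['tool_pos'],s['tcp_rot'])
d=snap('wrist','w13.png');print(d['k1'])
```

```text
[507.62869526 175.95223949 352.43036848] [ 1.79885800e+02 -7.02246214e-02 -9.29564748e+01]
-0.059800481753616
```

View pics/w13.png

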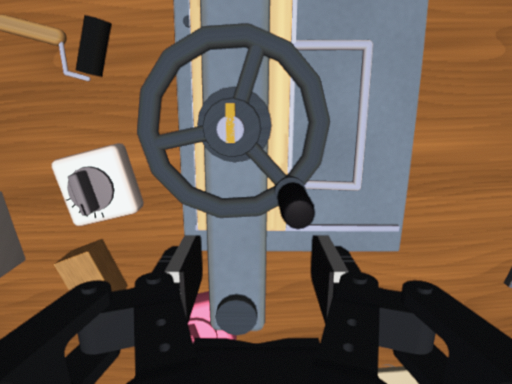

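Run:
```python
from h import *
s=r.sense();print(s['tool_pos'],s['tcp_rot'])
d=snap('wrist')
im=d['pixels'][:,:,::-1];cv2.imwrite('pics/c13.png',cv2.resize(im[90:230,190:330],None,fx=4,fy=4,interpolation=cv2.INTER_CUBIC))
a=onplane(d,[(230,128)],255);b=onplane(d,[(299,211)],291);print(a,b,np.linalg.norm((a-b)[0,:2]))
P=cloud(d);print(P[211,299],P[128,230])
# rim ellipse centre: rim left 139,right 329 ; top 24,bottom 217
print(onplane(d,[(139,121),(329,121),(238,24),(238,217)],229))
print('timer box',onplane(d,[(52,162),(124,145),(142,209),(73,226)],40).mean(0),onplane(d,[(92,190)],80))
```

```text
[507.77792709 175.47700476 352.80285212] [ 1.79917972e+02 -6.34092202e-02 -9.30118855e+01]
[[559.79875004 190.69592045 255.        ]] [[510.98385437 149.93505957 291.        ]] 63.59513990588326
[510.86100675 149.89113835 290.63246626] [559.81512915 190.67575993 255.25219827]
[[567.1750457  260.50869254 229.        ]
 [559.54007569 118.77981346 229.        ]
 [629.75196367 182.19824331 229.        ]
 [487.77365103 191.4289529  229.        ]]
timer box [477.17972263 397.49695052  40.        ] [[481.70146258 384.80279316  80.        ]]
```

View pics/c13.png

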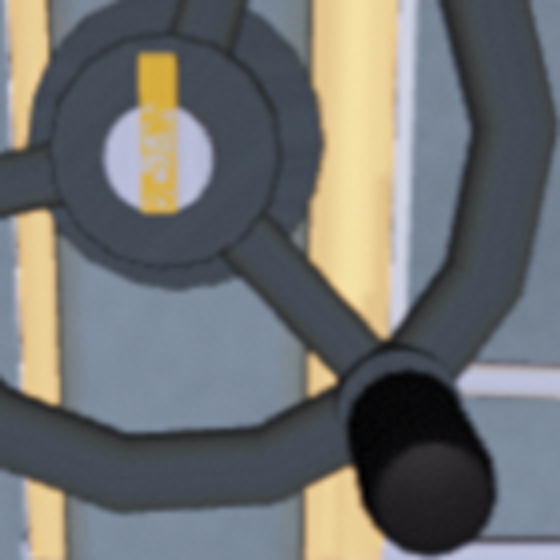

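Request:
send_rows(
  dp=[
    [1.5,-25.5,0],
    [1.5,-25.5,-30],
    [1.5,-25.5,-60],
    [1.5,-25.5,-86],
    [1.5,-25.5,-86],
  ],
  rot=[
    [0,0,0],
    [0,0,0],
    [0,0,0],
    [0,0,0],
    [0,0,0],
  ],
)

```text
time: 31.58
tool_pos: [508.1, 149.6, 265.3]
tcp_rot: [179.7, -0.1, -93.1]
ft_force: [0.2, -0.3, 1.0]
finger_gap: 50.3
```

Request:
send_rows(
  dp=[
    [0,0,0],
    [0,0,0],
    [0,0,0],
    [0,0,0],
  ],
  rot=[
    [0,0,0],
    [0,0,0],
    [0,0,0],
    [0,0,0],
  ],
  jaw=15,
  force=40,
)

```text
time: 32.08
tool_pos: [509.9, 150.8, 269.6]
tcp_rot: [-179.9, -0.0, -93.0]
ft_force: [-3.5, -3.0, 6.9]
finger_gap: 20.7
```

Run:
```python
from h import *
s=r.sense();print(s['tool_pos'],s['tcp_rot'],s['ft_force'],s['wrist_torque'],s['finger_gap'])
d=snap('wrist','w14.png')
```

```text
[509.91333501 150.80681742 269.6282429 ] [-1.79867931e+02 -2.19783026e-03 -9.29968917e+01] [-3.52308779 -2.97263192  6.90571234] [-0.4037953   0.51011441 -0.01508653] 20.73015446945772
```

View pics/w14.png

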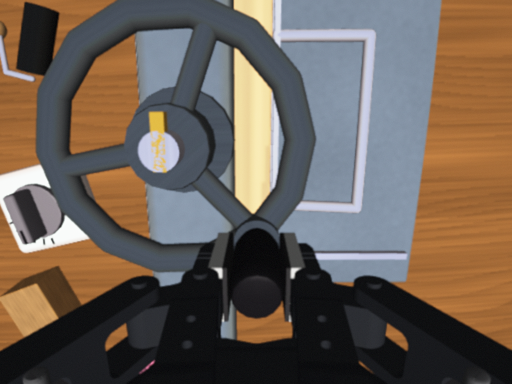

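Run:
```python
import numpy as np
C=np.array([559.3,190.3])
p=lambda t:C+64.7*np.array([np.cos(np.radians(t)),np.sin(np.radians(t))])
for q in range(4):
    t0=218.6-90*q
    print([[*(p(t0-18*k)-p(t0)).round(1).tolist(),0] for k in range(1,6)])
print(p(218.6))
```

```text
[[-10.0, 17.6, 0], [-14.1, 37.4, 0], [-11.8, 57.5, 0], [-3.5, 76.0, 0], [10.2, 90.9, 0]]
[[17.6, 10.0, 0], [37.4, 14.1, 0], [57.5, 11.8, 0], [76.0, 3.5, 0], [90.9, -10.2, 0]]
[[10.0, -17.6, 0], [14.1, -37.4, 0], [11.8, -57.5, 0], [3.5, -76.0, 0], [-10.2, -90.9, 0]]
[[-17.6, -10.0, 0], [-37.4, -14.1, 0], [-57.5, -11.8, 0], [-76.0, -3.5, 0], [-90.9, 10.2, 0]]
[508.73562543 149.93499009]
```

Request:
send_rows(
  dp=[
    [-10,17.6,0],
    [-14.1,37.4,0],
    [-11.8,57.5,0],
    [-3.5,76,0],
    [10.2,90.9,0],
  ],
  rot=[
    [0,0,0],
    [0,0,0],
    [0,0,0],
    [0,0,0],
    [0,0,0],
  ],
)

```text
time: 32.75
tool_pos: [520.6, 242.3, 269.4]
tcp_rot: [-179.8, -0.0, -93.0]
ft_force: [4.2, -10.6, 6.1]
finger_gap: 20.7
```

Run:
```python
from h import *
s=r.sense();print(s['tool_pos'],s['tcp_rot'],s['ft_force'],s['wrist_torque'],s['finger_gap'])
d=snap('wrist','w15.png')
```

```text
[520.61194526 242.26948837 269.40542926] [-1.79841144e+02 -4.04336491e-02 -9.29806744e+01] [  4.18301885 -10.60528983   6.09919761] [-1.95648449 -0.55031935  0.02373113] 20.67200251526996
```

View pics/w15.png

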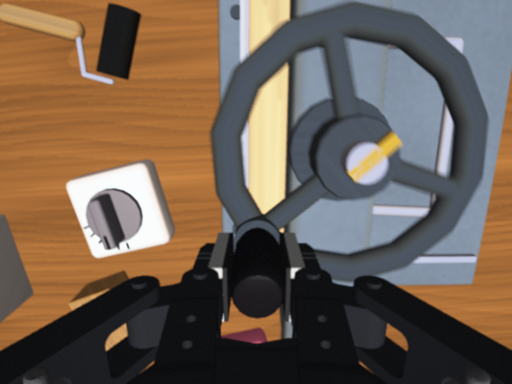

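```bash
cat > pin.py <<'E'
from h import *
import sys
s=r.sense();print(s['time'],s['tool_pos'],s['ft_force'],s['finger_gap'])
d=snap('wrist',sys.argv[1])
hsv=cv2.cvtColor(d['pixels'],cv2.COLOR_RGB2HSV)
uv=proj(d,np.array([[559.3,190.3,257.]]))[0]
m=((hsv[...,0]>15)&(hsv[...,0]<30)&(hsv[...,1]>60)&(hsv[...,2]>140)).astype(np.uint8)
mm=np.zeros_like(m);cv2.circle(mm,(int(uv[0]),int(uv[1])),32,1,-1);m&=mm
n,l,st,ce=cv2.connectedComponentsWithStats(m);i=1+np.argmax(st[1:,4])
ys,xs=np.nonzero(l==i);W=onplane(d,np.c_[xs,ys],257)[:,:2]
rc=cv2.minAreaRect(W.astype(np.float32));c=W-W.mean(0);w,V=np.linalg.eigh(c.T@c)
print('proj axis',uv,'n',len(xs),'mean',W.mean(0),'pin angle deg (mod180)',np.degrees(np.arctan2(V[1,1],V[0,1]))%180,rc)
C=np.array([559.3,190.3])+np.array(s['tool_pos'][:2])*0
v=np.array(s['tool_pos'][:2])-C;print('handle r,angle',np.hypot(*v),np.degrees(np.arctan2(v[1],v[0])))
E
python3 pin.py w15b.png
python3 - <<'E'
# old picture w14 by same method
from h import *
import sys
im=cv2.imread('pics/w14.png')[:,:,::-1]
d=snap('wrist')
T=np.eye(4);T[:3,3]=[509.913,150.807,269.628];T[:3,:3]=R.from_euler('xyz',[-179.868,-.002,-92.997],degrees=True).as_matrix()
d['world_from_camera']=T@np.array(d['T_tool_cam'])
hsv=cv2.cvtColor(np.ascontiguousarray(im),cv2.COLOR_RGB2HSV)
uv=proj(d,np.array([[559.3,190.3,257.]]))[0]
m=((hsv[...,0]>15)&(hsv[...,0]<30)&(hsv[...,1]>60)&(hsv[...,2]>140)).astype(np.uint8)
mm=np.zeros_like(m);cv2.circle(mm,(int(uv[0]),int(uv[1])),32,1,-1);m&=mm
n,l,st,ce=cv2.connectedComponentsWithStats(m);i=1+np.argmax(st[1:,4])
ys,xs=np.nonzero(l==i);W=onplane(d,np.c_[xs,ys],257)[:,:2]
rc=cv2.minAreaRect(W.astype(np.float32));c=W-W.mean(0);w,V=np.linalg.eigh(c.T@c)
print(uv,len(xs),W.mean(0),np.degrees(np.arctan2(V[1,1],V[0,1]))%180,rc)
E
```

```text
32.8 [522.35640897 243.35445398 269.4323842 ] [ 1.44275798 -3.2587861   7.66983326] 21.05036706038986
proj axis [375.07889176 169.39009003] n 211 mean [566.25350526 182.8100717 ] pin angle deg (mod180) 78.34984493024105 ((566.34130859375, 182.7698974609375), (6.340668678283691, 6.496224403381348), 34.81462097167969)
handle r,angle 64.64985696149176 124.85078540056735
[158.97488033 151.55147266] 304 [567.16183252 190.20152684] 173.1115392445985 ((564.957763671875, 190.14276123046875), (6.269837379455566, 15.901618003845215), 88.81538391113281)
```

```bash
cat > pin.py <<'E'
from h import *
import sys
def pin(d):
    hsv=cv2.cvtColor(np.ascontiguousarray(d['pixels']),cv2.COLOR_RGB2HSV)
    uv=proj(d,np.array([[559.3,190.3,257.]]))[0]
    m=((hsv[...,0]>12)&(hsv[...,0]<32)&(hsv[...,1]>45)&(hsv[...,2]>130)).astype(np.uint8)
    mm=np.zeros_like(m);cv2.circle(mm,(int(uv[0]),int(uv[1])),40,1,-1);m&=mm
    P=cloud(d);m&=(P[...,2]>245).astype(np.uint8)
    m=cv2.morphologyEx(m,cv2.MORPH_CLOSE,np.ones((5,5),np.uint8))
    n,l,st,ce=cv2.connectedComponentsWithStats(m);i=1+np.argmax(st[1:,4])
    ys,xs=np.nonzero(l==i);W=onplane(d,np.c_[xs,ys],257)[:,:2]
    (cc,sz,_)=cv2.minAreaRect(W.astype(np.float32));c=W-W.mean(0);w,V=np.linalg.eigh(c.T@c)
    print('axis px',uv.round(),'n',len(xs),'mean',W.mean(0).round(1),'PIN',(np.degrees(np.arctan2(V[1,1],V[0,1]))%180).round(1),'size',np.round(sz,1))
if __name__=='__main__':
    s=r.sense();print(s['time'],s['tool_pos'],s['ft_force'],s['finger_gap'])
    v=np.array(s['tool_pos'][:2])-[559.3,190.3];print('handle r,angle',np.hypot(*v),np.degrees(np.arctan2(v[1],v[0])))
    pin(snap('wrist',sys.argv[1]))
E
python3 pin.py w15c.png
python3 - <<'E'
from pin import *
d=snap('wrist');s=r.sense()
# old w14 : depth missing, so allow all
import pin as pp
im=cv2.imread('pics/w14.png')[:,:,::-1]
d['pixels']=im
T=np.eye(4);T[:3,3]=[509.913,150.807,269.628];T[:3,:3]=R.from_euler('xyz',[-179.868,-.002,-92.997],degrees=True).as_matrix()
d['world_from_camera']=T@np.array(d['T_tool_cam'])
pp.cloud=lambda d:np.full((384,512,3),250.)
pin(d)
E
```

```text
32.9 [521.46255315 242.61887369 269.45967545] [ 1.94302067 -1.72196165  6.02179436] 21.11504017215544
handle r,angle 64.56730541187711 125.87476843935784
axis px [374. 167.] n 810 mean [561.9 189. ] PIN 126.2 size [ 6.3 25.8]
axis px [159. 152.] n 721 mean [564.4 190.1] PIN 177.6 size [ 6.4 25.8]
```

Request:
send_rows(
  dp=[
    [17.6,10,0],
    [37.4,14.1,0],
    [57.5,11.8,0],
    [76,3.5,0],
    [90.9,-10.2,0],
  ],
  rot=[
    [0,0,0],
    [0,0,0],
    [0,0,0],
    [0,0,0],
    [0,0,0],
  ],
)

```text
time: 33.62
tool_pos: [611.2, 232.8, 269.5]
tcp_rot: [-179.9, 0.1, -92.9]
ft_force: [-6.8, -0.3, 7.7]
finger_gap: 20.9
```

Request:
send_rows(
  dp=[
    [10,-17.6,0],
    [14.1,-37.4,0],
    [11.8,-57.5,0],
    [3.5,-76,0],
    [-10.2,-90.9,0],
  ],
  rot=[
    [0,0,0],
    [0,0,0],
    [0,0,0],
    [0,0,0],
    [0,0,0],
  ],
)

```text
time: 34.25
tool_pos: [602.4, 140.6, 269.7]
tcp_rot: [-179.7, 0.1, -93.0]
ft_force: [3.6, 2.0, 5.6]
finger_gap: 20.9
```

```bash
python3 pin.py w16.png
```

```text
34.25 [602.37585893 140.55413112 269.72097589] [3.61663229 2.03134137 5.60529591] 20.885144288299262
handle r,angle 65.8041115214702 -49.110111689876106Traceback (most recent call last):
  File "pin.py", line 17, in <module>
    pin(snap('wrist',sys.argv[1]))
    ~~~^^^^^^^^^^^^^^^^^^^^^^^^^^^
  File "pin.py", line 10, in pin
    n,l,st,ce=cv2.connectedComponentsWithStats(m);i=1+np.argmax(st[1:,4])
                                                      ~~~~~~~~~^^^^^^^^^^
    return _wrapfunc(a, 'argmax', axis=axis, out=out, **kwds)
    return bound(*args, **kwds)
ValueError: attempt to get argmax of an empty sequence
```

View pics/w16.png

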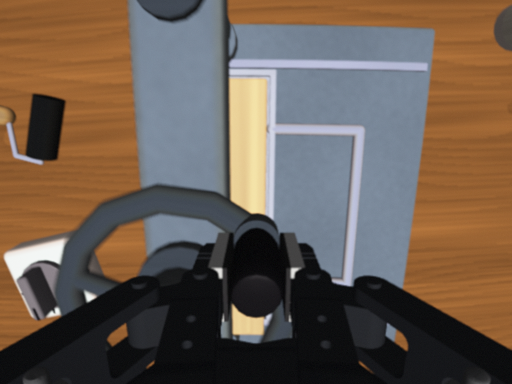

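Request:
send_rows(
  dp=[
    [-17.6,-10,0],
    [-37.4,-14.1,0],
    [-57.5,-11.8,0],
    [-76,-3.5,0],
    [-90.9,10.2,0],
  ],
  rot=[
    [0,0,0],
    [0,0,0],
    [0,0,0],
    [0,0,0],
    [0,0,0],
  ],
)

```text
time: 34.92
tool_pos: [510.0, 150.3, 269.6]
tcp_rot: [-179.8, -0.1, -93.1]
ft_force: [4.7, -1.7, 4.0]
finger_gap: 21.3
```

```bash
python3 pin.py w17.png
```

```text
34.925 [509.99615375 150.33019557 269.57885107] [ 4.66618431 -1.7402377   4.04815435] 21.29506800985714
handle r,angle 63.470107301000695 -140.96889559393205
axis px [158. 152.] n 725 mean [562.1 194. ] PIN 36.4 size [25.5  6.5]
```

Request:
send_rows(
  dp=[
    [-10,17.6,0],
    [-14.1,37.4,0],
    [-11.8,57.5,0],
    [-3.5,76,0],
    [10.2,90.9,0],
  ],
  rot=[
    [0,0,0],
    [0,0,0],
    [0,0,0],
    [0,0,0],
    [0,0,0],
  ],
)

```text
time: 35.6
tool_pos: [520.7, 242.4, 269.4]
tcp_rot: [-179.8, -0.1, -93.0]
ft_force: [3.5, -12.1, 7.8]
finger_gap: 21.0
```

Request:
send_rows(
  dp=[
    [17.6,10,0],
    [37.4,14.1,0],
    [57.5,11.8,0],
    [76,3.5,0],
    [90.9,-10.2,0],
  ],
  rot=[
    [0,0,0],
    [0,0,0],
    [0,0,0],
    [0,0,0],
    [0,0,0],
  ],
)

```text
time: 36.22
tool_pos: [611.1, 232.9, 269.4]
tcp_rot: [-180.0, 0.1, -92.9]
ft_force: [-7.7, -1.7, 9.0]
finger_gap: 20.9
```

Request:
send_rows(
  dp=[
    [10,-17.6,0],
    [14.1,-37.4,0],
    [11.8,-57.5,0],
    [3.5,-76,0],
    [-10.2,-90.9,0],
  ],
  rot=[
    [0,0,0],
    [0,0,0],
    [0,0,0],
    [0,0,0],
    [0,0,0],
  ],
)

```text
time: 36.85
tool_pos: [602.6, 140.8, 269.7]
tcp_rot: [-179.7, 0.1, -93.0]
ft_force: [4.8, 1.7, 4.9]
finger_gap: 20.7
```

Request:
send_rows(
  dp=[
    [-17.6,-10,0],
    [-37.4,-14.1,0],
    [-57.5,-11.8,0],
    [-76,-3.5,0],
    [-90.9,10.2,0],
  ],
  rot=[
    [0,0,0],
    [0,0,0],
    [0,0,0],
    [0,0,0],
    [0,0,0],
  ],
)

```text
time: 37.48
tool_pos: [510.1, 150.2, 269.6]
tcp_rot: [-179.8, -0.1, -93.1]
ft_force: [4.7, -2.5, 5.0]
finger_gap: 20.9
```

```bash
python3 pin.py w18.png
```

```text
37.475 [510.10338715 150.21633006 269.60548612] [ 4.69726275 -2.46251917  4.96747575] 20.87723061227727
handle r,angle 63.45870556239105 -140.82806322745122
axis px [157. 152.] n 752 mean [561.8 193.8] PIN 35.7 size [25.2  6.7]
```

View pics/w18.png

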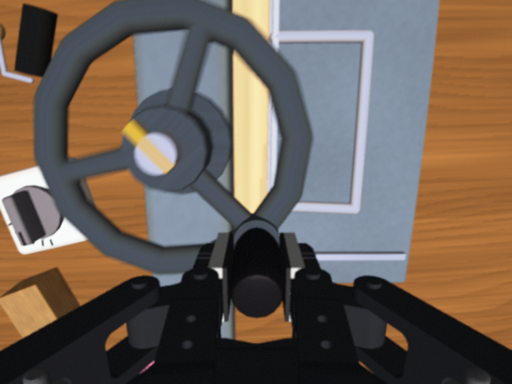

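Request:
send_rows(
  dp=[
    [-8.1,13,0],
    [-12.7,26.9,0],
    [-14.1,41.5,0],
    [-14.1,41.5,0],
    [-14.1,41.5,0],
  ],
  rot=[
    [0,0,0],
    [0,0,0],
    [0,0,0],
    [0,0,0],
    [0,0,0],
  ],
)

```text
time: 38.15
tool_pos: [496.1, 193.8, 269.5]
tcp_rot: [-179.9, 0.1, -92.9]
ft_force: [-2.1, 0.2, 7.6]
finger_gap: 21.1
```

```bash
python3 pin.py w19.png
```

```text
38.15 [496.07564107 193.76318484 269.54467511] [-2.08618775  0.19507179  7.56661954] 21.0569367321616
handle r,angle 63.3191377985814 176.86469296299046
axis px [258. 113.] n 367 mean [570.2 190.6] PIN 174.2 size [ 5.7 13.4]
```

View pics/w19.png

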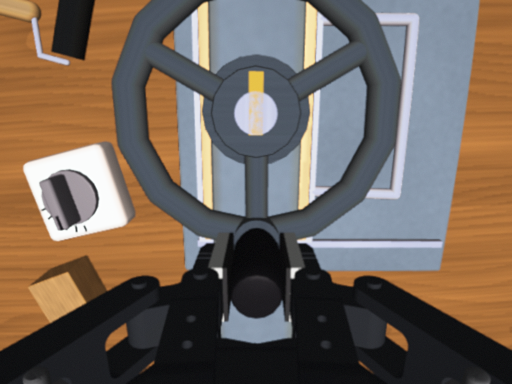

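```bash
sed -i 's/>45)&/>25)\&/' pin.py; for i in a b c; do python3 pin.py w19$i.png | tail -1; done
python3 - <<'E'
from h import *
d=snap('wrist');im=d['pixels'][:,:,::-1]
cv2.imwrite('pics/c19.png',cv2.resize(im[50:160,200:310],None,fx=5,fy=5,interpolation=cv2.INTER_CUBIC))
E
```

```text
axis px [258. 113.] n 320 mean [571.  190.4] PIN 0.9 size [ 5.7 10.6]
axis px [258. 113.] n 924 mean [562.9 191.1] PIN 176.0 size [ 6.1 24.8]
axis px [258. 113.] n 899 mean [562.9 191.1] PIN 175.9 size [ 6.  24.8]
```

View pics/c19.png

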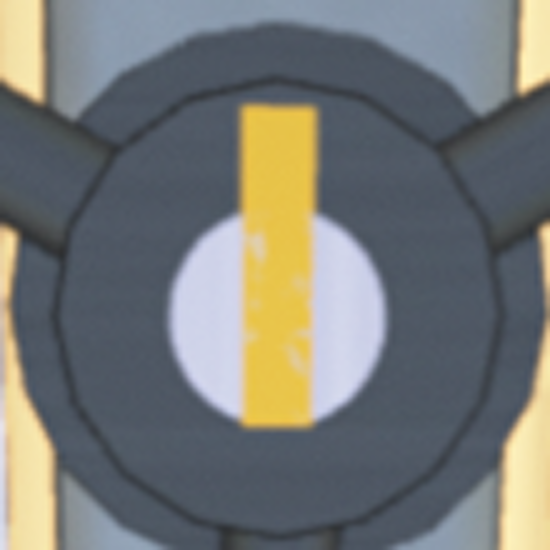

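Request:
send_rows(
  dp=[
    [0,0,0],
    [0,0,0],
    [0,0,0],
    [0,0,35],
    [0,0,80],
  ],
  rot=[
    [0,0,0],
    [0,0,0],
    [0,0,0],
    [0,0,0],
    [0,0,0],
  ],
  jaw=50,
)

```text
time: 39.02
tool_pos: [494.5, 192.3, 347.0]
tcp_rot: [179.8, -0.1, -93.0]
ft_force: [0.8, 0.6, 0.4]
finger_gap: 50.0
```

Request:
send_rows(
  dp=[
    [-3,40,5],
    [-8,90,0],
    [-12,140,-30],
    [-18,190,-80],
    [-18,205,-110],
  ],
  rot=[
    [0,0,0],
    [0,0,0],
    [0,0,0],
    [0,0,0],
    [0,0,0],
  ],
)

```text
time: 39.65
tool_pos: [476.0, 399.5, 235.4]
tcp_rot: [179.9, -0.0, -92.9]
ft_force: [-0.5, -0.1, -0.1]
finger_gap: 50.0
```

Request:
send_rows(
  dp=[
    [0,0,0],
    [0,0,0],
  ],
  rot=[
    [0,0,0],
    [0,0,0],
  ],
)

```text
time: 39.9
tool_pos: [477.7, 397.2, 238.8]
tcp_rot: [-180.0, 0.0, -93.0]
ft_force: [0.9, 0.8, 0.7]
finger_gap: 50.2
```

Run:
```python
from h import *
s=r.sense();print(s['time'],s['tool_pos'],s['tcp_rot'],s['joint_pos'])
snap('wrist','w20.png')
d=snap('top','t20.png');im=d['pixels'][:,:,::-1]
cv2.imwrite('pics/c20.png',cv2.resize(im[110:250,110:280],None,fx=4.5,fy=4,interpolation=cv2.INTER_CUBIC))
```

```text
39.9 [477.70441672 397.22510324 238.79466435] [-1.79955907e+02  9.36944670e-03 -9.29968698e+01] [ 3.50285820e+01  1.08683715e+01  8.21844611e+01 -1.98099324e-02
  8.69066623e+01  1.28026517e+02]
```

View pics/w20.png

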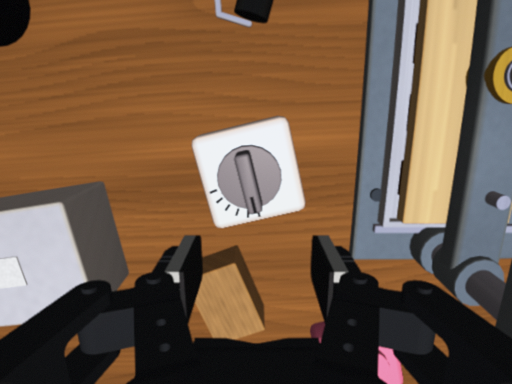

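View pics/c20.png

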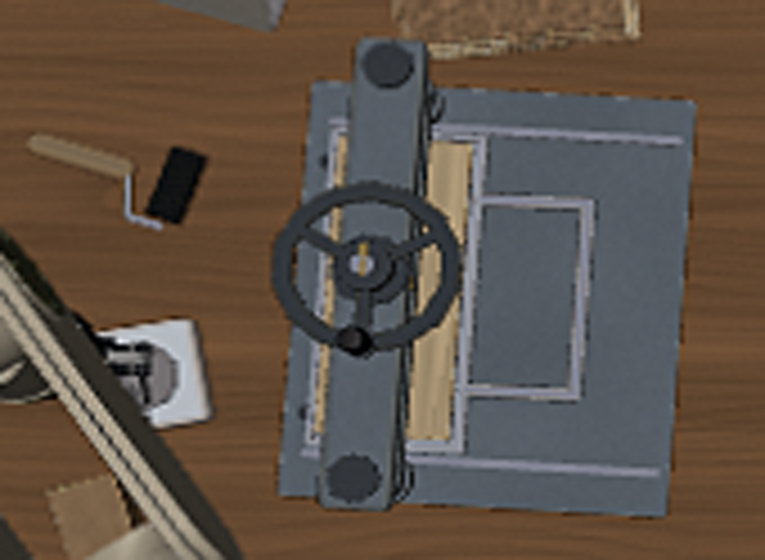

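Run:
```python
from h import *
d=snap('wrist');P=cloud(d)
m=(P[...,2]>75)&(P[...,2]<86)&(abs(P[...,0]-477)<50)&(abs(P[...,1]-397)<50)
m=cv2.morphologyEx(m.astype(np.uint8),cv2.MORPH_OPEN,np.ones((3,3),np.uint8))
n,l,st,ce=cv2.connectedComponentsWithStats(m);i=1+np.argmax(st[1:,4]);ys,xs=np.nonzero(l==i)
W=onplane(d,np.c_[xs,ys],80)[:,:2];rc=cv2.minAreaRect(W.astype(np.float32));c=W-W.mean(0);w,V=np.linalg.eigh(c.T@c)
print('z',np.median(P[ys,xs,2]),len(xs),W.mean(0),rc,'long axis',np.degrees(np.arctan2(V[1,1],V[0,1]))%180)
mb=(P[...,2]>36)&(P[...,2]<44)&(abs(P[...,0]-477)<75)&(abs(P[...,1]-397)<75)&(d['pixels'].min(2)>170)
ys,xs=np.nonzero(mb);print(cv2.minAreaRect(P[ys,xs,:2].astype(np.float32)))
im=d['pixels'][:,:,::-1];cv2.imwrite('pics/c21.png',cv2.resize(im[105:240,180:315],None,fx=5,fy=4.4,interpolation=cv2.INTER_CUBIC))
```

```text
z 79.44094361996389 931 [476.78939477 404.66448715] ((476.1675720214844, 404.53839111328125), (55.68783187866211, 13.905538558959961), 10.516146659851074) long axis 10.551956123176268
((475.7214050292969, 404.8141174316406), (96.49539947509766, 96.56835174560547), 10.53528118133545)
```

View pics/c21.png

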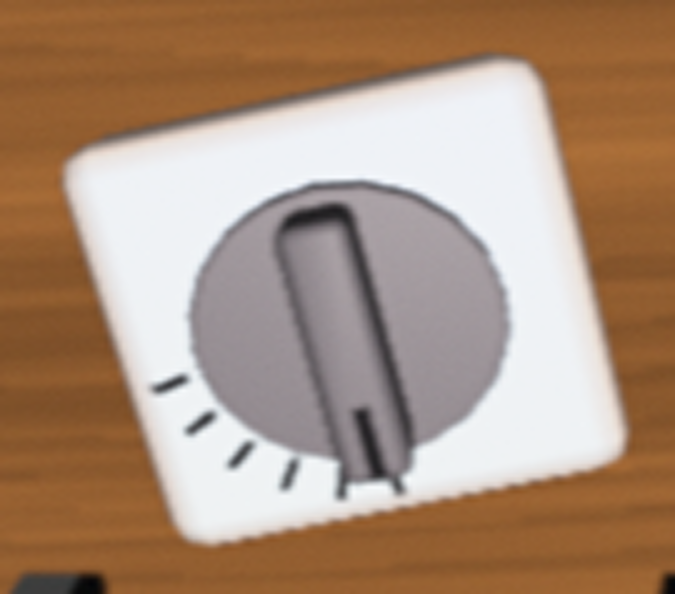

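Request:
send_rows(
  dp=[
    [-1.4,7.4,0],
    [-1.4,7.4,0],
    [-1.4,7.4,0],
    [-1.4,7.4,0],
    [-1.4,7.4,0],
  ],
  rot=[
    [0,0,0.18],
    [0,0,0.36],
    [0,0,0.54],
    [0,0,0.72],
    [0,0,0.9],
  ],
)

```text
time: 40.67
tool_pos: [476.8, 404.6, 239.7]
tcp_rot: [-179.8, -0.0, -41.1]
ft_force: [-0.1, 0.4, 0.1]
finger_gap: 50.2
```

Request:
send_rows(
  dp=[
    [0,0,0],
    [0,0,0],
    [0,0,0],
    [0,0,0],
    [0,0,0],
  ],
  rot=[
    [0,0,0.18],
    [0,0,0.36],
    [0,0,0.54],
    [0,0,0.72],
    [0,0,0.9],
  ],
)

```text
time: 41.3
tool_pos: [476.8, 404.6, 239.8]
tcp_rot: [-179.9, -0.1, 10.4]
ft_force: [0.1, 0.5, 0.5]
finger_gap: 49.9
```

Request:
send_rows(
  dp=[
    [0,0,0],
    [0,0,0],
    [0,0,0],
    [0,0,0],
    [0,0,0],
  ],
  rot=[
    [0,0,0.18],
    [0,0,0.36],
    [0,0,0.54],
    [0,0,0.72],
    [0,0,0.9],
  ],
)

```text
time: 41.92
tool_pos: [476.8, 404.5, 239.7]
tcp_rot: [179.9, -0.1, 62.0]
ft_force: [-0.4, 0.3, 1.2]
finger_gap: 49.8
```

Request:
send_rows(
  dp=[
    [0,0,-10],
    [0,0,-20],
    [0,0,-40],
    [0,0,-70],
    [0,0,-100],
  ],
  rot=[
    [0,0,0.18],
    [0,0,0.36],
    [0,0,0.54],
    [0,0,0.677],
    [0,0,0.677],
  ],
)

```text
time: 42.55
tool_pos: [477.2, 404.8, 139.1]
tcp_rot: [179.8, -0.1, 100.5]
ft_force: [0.4, -0.5, -0.4]
finger_gap: 49.9
```

Run:
```python
from h import *
s=r.sense();print(s['time'],s['tool_pos'],s['tcp_rot'],s['joint_pos'])
snap('wrist','w22.png')
```

```text
42.55 [477.19708112 404.81745067 139.09979829] [ 1.79822501e+02 -8.11147394e-02  1.00548503e+02] [ 3.56165911e+01  1.52451688e+01  8.77334909e+01 -1.77814785e-03
  7.68261934e+01 -6.49313842e+01]
```

View pics/w22.png

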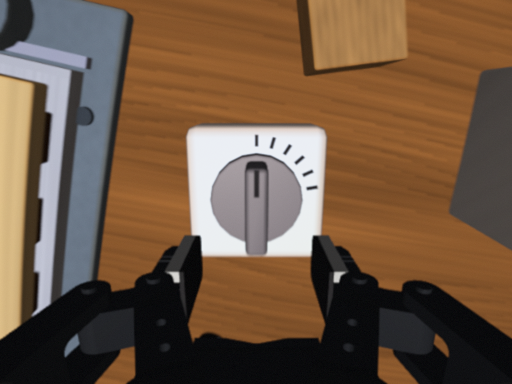

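Request:
send_rows(
  dp=[
    [-0.5,0,-20],
    [-0.5,0,-45],
    [-0.5,0,-65],
    [-0.5,0,-72],
    [-0.5,0,-72],
  ],
  rot=[
    [0,0,0],
    [0,0,0],
    [0,0,0],
    [0,0,0],
    [0,0,0],
  ],
)

```text
time: 43.22
tool_pos: [475.4, 404.9, 65.8]
tcp_rot: [-180.0, 0.0, 100.5]
ft_force: [-0.2, 0.2, 0.2]
finger_gap: 50.1
```

Request:
send_rows(
  dp=[
    [0,0,0],
    [0,0,0],
    [0,0,0],
    [0,0,0],
  ],
  rot=[
    [0,0,0],
    [0,0,0],
    [0,0,0],
    [0,0,0],
  ],
  jaw=8,
  force=50,
)

```text
time: 43.72
tool_pos: [476.1, 404.8, 67.1]
tcp_rot: [179.9, 0.0, 100.5]
ft_force: [-1.2, -3.6, 5.5]
finger_gap: 13.1
```

Request:
send_rows(
  dp=[
    [0,0,0],
    [0,0,0],
    [0,0,0],
    [0,0,0],
    [0,0,0],
  ],
  rot=[
    [0,0,-0.08],
    [0,0,-0.2],
    [0,0,-0.35],
    [0,0,-0.5],
    [0,0,-0.65],
  ],
)

```text
time: 44.35
tool_pos: [476.1, 404.2, 67.1]
tcp_rot: [179.9, 0.0, 63.0]
ft_force: [-2.2, -7.0, 7.9]
finger_gap: 13.2
```

Run:
```python
from h import *
s=r.sense();print(s['time'],s['tool_pos'],s['tcp_rot'],s['wrist_torque'],s['ft_force'],s['finger_gap'])
```

```text
44.35 [476.07646993 404.23993122  67.0944139 ] [1.79913753e+02 1.87208269e-02 6.29727806e+01] [-1.13036772  0.23466036  0.18204445] [-2.15349745 -6.96397915  7.85940067] 13.220660753559757
```

Request:
send_rows(
  dp=[
    [0,0,0],
    [0,0,0],
    [0,0,0],
    [0,0,0],
    [0,0,0],
  ],
  rot=[
    [0,0,-0.15],
    [0,0,-0.3],
    [0,0,-0.45],
    [0,0,-0.6],
    [0,0,-0.68],
  ],
)

```text
time: 44.98
tool_pos: [475.7, 403.8, 67.1]
tcp_rot: [179.9, 0.0, 24.1]
ft_force: [-3.9, -9.2, 10.0]
finger_gap: 12.8
```

Run:
```python
from h import *
s=r.sense();print(s['time'],s['tool_pos'],s['tcp_rot'],s['wrist_torque'],s['ft_force'],s['finger_gap'])
```

```text
44.975 [475.65074092 403.78395872  67.05181955] [1.79896751e+02 3.88662918e-02 2.40751299e+01] [-1.56534322  0.54045464  0.14086862] [-3.91470856 -9.23208158 10.04540626] 12.819204219756706
```

Request:
send_rows(
  dp=[
    [0,0,0],
    [0,0,0],
    [0,0,0],
  ],
  rot=[
    [0,0,-0.05],
    [0,0,-0.1],
    [0,0,-0.1],
  ],
)

```text
time: 45.35
tool_pos: [475.6, 403.8, 67.1]
tcp_rot: [179.9, 0.0, 18.6]
ft_force: [-4.5, -9.2, 10.8]
finger_gap: 13.0
```

Run:
```python
from h import *
s=r.sense();print(s['time'],s['tool_pos'],s['tcp_rot'],s['wrist_torque'],s['ft_force'],s['finger_gap'])
snap('wrist','w23.png')
```

```text
45.35 [475.58426531 403.75396875  67.07655807] [1.79867986e+02 2.75968309e-02 1.86020515e+01] [-1.63470447  0.56055633  1.17532733] [-4.50028913 -9.16361058 10.77099322] 13.011658868133022
```

View pics/w23.png

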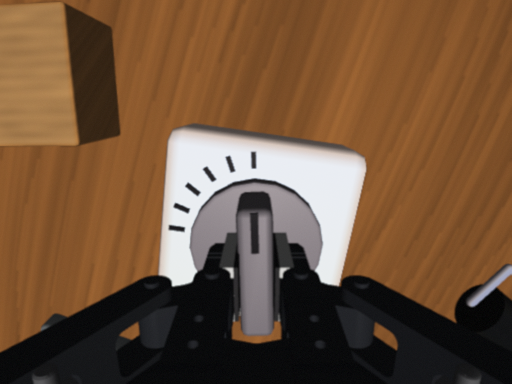

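Request:
send_rows(
  dp=[
    [0,0,0],
    [0,0,0],
    [0,0,40],
    [0,0,90],
    [0,0,140],
  ],
  rot=[
    [0,0,0],
    [0,0,0],
    [0,0,0],
    [0,0,0],
    [0,0,0],
  ],
  jaw=70,
)

```text
time: 46.02
tool_pos: [475.1, 405.0, 207.0]
tcp_rot: [-180.0, 0.0, 18.6]
ft_force: [-0.4, -0.5, 0.0]
finger_gap: 69.9
```

Run:
```python
from h import *
s=r.sense();print(s['time'],s['tool_pos'],s['tcp_rot'],s['ft_force'])
snap('wrist','w24.png')
```

```text
46.025 [475.10026425 404.96460317 207.01264361] [-1.79991184e+02  1.78696664e-02  1.85691322e+01] [-0.36041938 -0.48059122  0.03992064]
```

Request:
send_rows(
  dp=[
    [-20,10,30],
    [-40,20,60],
    [-60,30,80],
    [-70,30,80],
    [-70,30,80],
  ],
  rot=[
    [0,0,0],
    [0,0,0],
    [0,0,0],
    [0,0,0],
    [0,0,0],
  ],
)

```text
time: 46.7
tool_pos: [404.5, 434.7, 284.4]
tcp_rot: [180.0, 0.1, 18.6]
ft_force: [-0.1, 0.0, 0.2]
finger_gap: 70.2
```

Run:
```python
from h import *
s=r.sense();print(s['time'],s['tool_pos'])
a=snap('wrist','w25.png');d=snap('top','t25.png');e=snap('scene')
im=d['pixels'][:,:,::-1]
cv2.imwrite('pics/c25.png',cv2.resize(im[80:270,50:400],None,fx=2.2,fy=2.2,interpolation=cv2.INTER_CUBIC))
cv2.imwrite('pics/s25.png',cv2.resize(e['pixels'][130:290,210:400,::-1],None,fx=4,fy=3.7,interpolation=cv2.INTER_CUBIC))
A=cv2.imread('pics/w24.png');B=cv2.imread('pics/w25.png')
cv2.imwrite('pics/c26.png',cv2.resize(np.hstack([A,B]),(800,300)))
```

```text
46.7 [404.50275629 434.6767387  284.41379366]
```

View pics/c26.png

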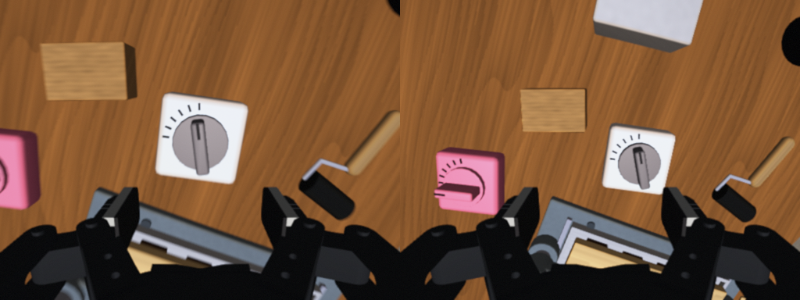

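View pics/c25.png

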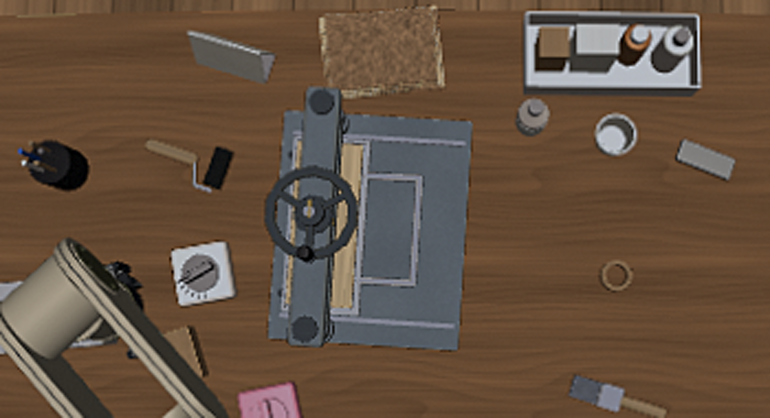

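View pics/s25.png

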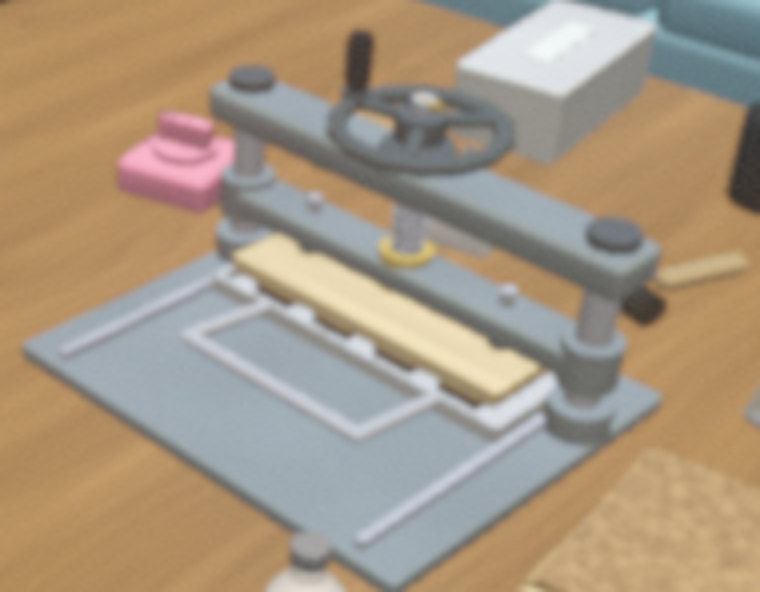

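```bash
python3 -c "
from bench import job; print(job.hand_in())"
```

```text
the job is handed in; nothing more can be done
None
```

The job is done and handed in at about 47 s of the 210 s.

- **Tray and plates:** I pulled the tray right out to its stop and laid all four plates in it, flat and side by side, about 66 mm apart. I then pushed it 150 mm back home; the force there rose to 18 N while it no longer moved.
- **Handwheel:** I wound the wheel clockwise through about 40° of slack, then two turns of the screw. The brass pin read 176.0° at the end against 177.6° at the start, so the screw is within about 2° of two full turns. The last scene picture shows the board down on the plates.
- **Timer:** I turned the white timer's dial 82° clockwise to its stop, where the torque rose to 1.2 N m, then released it. Later pictures show it free of the gripper, but I didn't measure it running back.
- **Other things on the table:** they look unmoved in the last top and wrist pictures, including the pink timer and the grey blank. The robot was clear of everything at hand-in.

**Checks that disagreed:**
- One wrist-camera view from the side put the wheel axis 8 mm off from the top camera. A closer view from above agreed with the top camera, so I used that.
- While I was pulling the tray, the wrist force reached about 60 N against the bar. I eased it off, and it stayed under the 120 N limit.

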